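# Load the camera modules into the dark box

## Robot

A 6-joint arm with a two-finger parallel gripper is mounted at the origin on the work surface. World frame = base frame: x ahead of the robot, y to its left, z up, the work surface at z = 0. Lengths are in m, angles in rad, forces in N, time in s.
With the tool pointing down it reaches from about 0.25 to 0.775 m from the base axis. Payload 4 kg.
Tool frame: the origin (TCP) lies at the centre of the arm's flange, where the gripper is bolted on; the fingertips stand 199 mm ahead of it and the grasp point (between the pads) lies 180 mm ahead of it; z points along the fingers, x is the direction in which the jaws open and shut, and the axes are right-handed (so a half turn about z gives the same grasp; the last joint's range is limited). The gripper opens to 94 mm and grips with 3 to 60 N. Pads are 16 mm wide; open, the fingers measure 119 mm over their backs; the gripper's body (75 mm by 177 mm) begins 78 mm behind the grasp point.
Start: joints at [1.147, 0.087, 1.371, -0, 1.684, -0.103], TCP at [0.173, 0.522, 0.405] pointing down, gripper open.
Joint ranges: [-3.1, 3.1], [-0.76, 2.03], [0.27, 2.55], [-1.08, 4.22], [0.17, 2.65], [-2.57, 2.57]. Speed limits (rad/s): [2.79, 2.79, 3.14, 3.14, 3.14, 3.14].

## Interface

Orientations are given as a rotation vector (axis times angle).
In Python, from cell import manip gives the robot as it stands. The module is installed in compiled form; this text tells all that it offers.
- The arm moves only by the tool send_rows, never from a script. Its argument "series" is a list of rows, each an object with "turn": the turn, a rotation vector about the tool's x, y, z in degrees, a list of three; "xyz": the shift along the tool's x, y, z in cm, a list of three; "claw": the closure in counts, from 0 (fully open) to 255 (shut). A call has 1 to 20 rows; each row is the pose to reach, as a shift and turn from the pose measured when the call began, along the tool's axes at that moment; what a row does not reach only later rows make up. A row lasts 1/12 s, in which the tool goes at most 41.7 mm and 7.16 degrees, less where a joint would pass 70% of its speed; a pose out of reach is approached as far as the arm can. A call with a gripper value outside its range is refused whole. The fingers move at their own pace and stop on an object; "newtons" is the grip in N (left out, the last holds). Time passes only in rows, so rows that repeat a pose let the fingers close. It gives the time, the measured TCP pose, the force and the opening at its end, in the units of the state.
- manip.get_obs(): the state, without advancing time (a new reading comes with each control period).
- manip.snapshot(name): name is "side" or "top"; returns a dict with "image" (420x560x3 uint8, red, green, blue), "fovy" (degrees; the focal length in pixels is half the picture's height over the tangent of half this angle, whatever the lens; pixels are square), "cx", "cy" (the principal point, pixels), "rvec" (rotation vector, rad) and "tvec" (3), from world to camera coordinates, as OpenCV has them. Camera axes: x right, y down, z forward; pixel columns grow to the right and rows downward; lengths in m; the calibration is good to about 2 mm. A picture is of the moment at which its call begins. There is no depth.
- manip.finish_job(): hands the job in, once; it reports no verdict.
The state is a dict: "clock": time; "joint_pos": joint angles; "qvel": joint speeds; "effort": joint torques, N m; "eef_pos": TCP position; "tool_rot": TCP orientation; "force": force on the tool from outside, world axes, zero at the start; "torque": the same for the moment, N m; "gripper_width": finger opening in m.
Only numpy, scipy, OpenCV 4.12 (cv2) and the standard library are available. Lean on these libraries where they do the work, as an engineer would, in place of code of your own. Each camera call takes 0.05 s, during which the arm holds its last target.

## Task

Flip the bench supply's toggle off, then lever the dark box's cover up with the blade of the pry tool in the slot under its lip and swing it wide open. Stand every camera module on the table inside the box, upright on its floor with the lens up, shut the cover fully and only then flip the supply back on; never let the supply be on while the cover is open. Leave the pry tool lying on its rubber mat and the other things where they are.

Things in the scene. Friction and masses are not known exactly. Their poses are not given: they have to be found in the camera images.
- box_in (a point): middle of the inner floor of the dark box, a fixed grey box with an aluminium cover. Inside 140 mm along this point's x and 180 mm along its y, walls 5 mm thick; this floor is 5 mm above the table, the rim 67 mm above this floor. Its x axis points to the cover's hinge (the hinge side is away from the pry slot), z up
- cover (a joint): the cover's hinge angle, rad: 0 shut, 2.05 fully open and leaning back beyond upright. Stiff friction hinge (0.2 N m): the cover stays at whatever angle it is left. The cover is 8 mm thick, 200 g, 190 mm wide, with no handle
- cover_lip (a point): middle of the front lower edge of the cover's lip (80 mm wide, 14 mm deep, 8 mm thick); moves with the cover, x axis along the cover to the hinge, z out of its outer face. When shut the lip juts 14 mm from the box's front over a fixed sill of its width and depth; between them is the pry slot, 9 mm high, 14 mm deep. Slot roof at this point's height, 72 mm. Lever: blade tip in the slot, then raise
- cover_hinge (a point): middle of the cover's hinge axis, 72 mm above the table, level with the cover's underside when shut, 164 mm from point cover_lip
- toggle (a joint): the bat toggle on top of the supply, rad: +0.45 is ON (as it starts), -0.45 is OFF. Over-centre spring: past 0 it snaps to the other side; about 2 N at the tip moves it
- toggle_tip (a point): the end of the steel toggle bat, which stands 32 mm out of the supply's top and ends in a 12 mm ball; moves with the bat
- supply_top (a point): pivot of the toggle, at the middle of the top face of the bench supply, a fixed white box 75 mm (x) by 85 mm (y) and 50 mm high. The bat leans to this point's +x (on the whole away from the robot) when ON and to its -x when OFF
- pry_grip (a point): where to hold the loose pry tool: on its middle, half-way up. Tool 150 mm long, 60 g: a grey flat handle 95 mm long, 22 mm wide, 14 mm high, then a steel blade 55 mm long, 16 mm wide, 3 mm thick at mid-height. This point is 55 mm from the handle's end and 95 mm from the blade's tip, 7 mm above what it lies on. x axis towards the tip, z up as it lies
- pry_tip (a point): middle of the tip of the pry tool's blade, on the blade's middle plane; same axes
- mat: the pry tool's small black rubber mat, fixed on the table, 80 mm (its x) by 180 mm (its y), 2 mm thick; origin at the middle of its underside
- cam1_mid (a point): a loose black camera module (two to four are present; None if absent), about 120 g: square body 44 x 44 x 28 mm with a round lens 28 mm across and 20 mm high on top, 48 mm high in all. The point is on its axis, half-way up (24 mm); z up out of the lens
- cam2_mid (a point): a loose black camera module (two to four are present; None if absent), about 120 g: square body 44 x 44 x 28 mm with a round lens 28 mm across and 20 mm high on top, 48 mm high in all. The point is on its axis, half-way up (24 mm); z up out of the lens
- cam3_mid (a point): a loose black camera module (two to four are present; None if absent), about 120 g: square body 44 x 44 x 28 mm with a round lens 28 mm across and 20 mm high on top, 48 mm high in all. The point is on its axis, half-way up (24 mm); z up out of the lens
- cam4_mid (a point): a loose black camera module (two to four are present; None if absent), about 120 g: square body 44 x 44 x 28 mm with a round lens 28 mm across and 20 mm high on top, 48 mm high in all. The point is on its axis, half-way up (24 mm); z up out of the lens
- ext_ring: bystander, leave alone: flat black extension ring, 30 mm across, 8 mm high
- big_lens: bystander, leave alone: spare lens standing upright, 48 mm across, 50 mm high
- lens_cap: bystander, leave alone: flat black disc 40 mm across, 8 mm high
- driver: bystander, leave alone: screwdriver with a grey round handle, 170 mm long
- bracket: bystander, leave alone: aluminium angle bracket, 50 x 40 mm, 45 mm high
- screw_jar: bystander, leave alone: small clear jar, 44 mm across, 55 mm high

How it is judged:
On the way, in this order (a step that is already met when the one before it is completed fails the run):
1. the supply is switched off, the cover still shut (value of joint toggle below -0.25 rad and value of joint cover below 0.04 rad), for 0.2 s.
2. the cover is levered up by the pry tool (value of joint toggle below -0.25 rad and value of joint cover between 0.12 and 1 rad and contact force between pry and cover above 0.3 N), for 0.1 s.
3. the cover is swung wide open (value of joint toggle below -0.25 rad and value of joint cover above 1.5 rad), for 0.2 s.
4. all modules stand in the box and the cover is shut, the supply still off (all of step 1 and x of cam1_mid in the frame of box_in between -0.06 and 0.06 m and y of cam1_mid in the frame of box_in between -0.08 and 0.08 m and z of cam1_mid in the frame of box_in between 0.015 and 0.034 m and angle between each of cam1_mid, cam2_mid, cam3_mid, cam4_mid's own z axis and vertical below 0.15 rad and x of cam2_mid in the frame of box_in between -0.06 and 0.06 m and y of cam2_mid in the frame of box_in between -0.08 and 0.08 m and z of cam2_mid in the frame of box_in between 0.015 and 0.034 m and x of cam3_mid in the frame of box_in between -0.06 and 0.06 m and y of cam3_mid in the frame of box_in between -0.08 and 0.08 m and z of cam3_mid in the frame of box_in between 0.015 and 0.034 m and x of cam4_mid in the frame of box_in between -0.06 and 0.06 m and y of cam4_mid in the frame of box_in between -0.08 and 0.08 m and z of cam4_mid in the frame of box_in between 0.015 and 0.034 m), for 0.2 s.
At the end, for the whole second after the job is handed in: every module present stands in the box on its floor (its middle within 9 mm of the height it has there), 0.15 rad of upright; the cover is shut (under 0.04 rad); the toggle is on (over 0.25 rad); the pry tool's middle lies over its mat (within 5 mm of its edges), under 25 mm high (x of cam1_mid in the frame of box_in between -0.06 and 0.06 m and y of cam1_mid in the frame of box_in between -0.08 and 0.08 m and z of cam1_mid in the frame of box_in between 0.015 and 0.034 m and angle between each of cam1_mid, cam2_mid, cam3_mid, cam4_mid's own z axis and vertical below 0.15 rad and x of cam2_mid in the frame of box_in between -0.06 and 0.06 m and y of cam2_mid in the frame of box_in between -0.08 and 0.08 m and z of cam2_mid in the frame of box_in between 0.015 and 0.034 m and x of cam3_mid in the frame of box_in between -0.06 and 0.06 m and y of cam3_mid in the frame of box_in between -0.08 and 0.08 m and z of cam3_mid in the frame of box_in between 0.015 and 0.034 m and x of cam4_mid in the frame of box_in between -0.06 and 0.06 m and y of cam4_mid in the frame of box_in between -0.08 and 0.08 m and z of cam4_mid in the frame of box_in between 0.015 and 0.034 m and value of joint cover below 0.04 rad and value of joint toggle above 0.25 rad and x of pry_grip in the frame of mat between -0.045 and 0.045 m and y of pry_grip in the frame of mat between -0.095 and 0.095 m and height (world z) of pry_grip below 0.025 m); the robot touches nothing.
It fails at once if the supply is on while the cover is open (value of joint cover above 0.15 rad and value of joint toggle above 0.25 rad).
It fails at once if a bystander is knocked away (over 5 cm) (distance of any of ext_ring, big_lens, lens_cap, driver, bracket, screw_jar from where it was at the start of the episode above 0.05 m).
Of cam1, cam2, cam3, cam4 only 2 to 4 are there at a start; the rules pass over those that are not, and their reading is None.
At some moment in a run one of cam1, cam2, cam3, cam4, pry may be knocked a few centimetres aside while the robot is not near it.
It also fails if it takes over 210 s, if anything falls off the work surface, if the arm or the gripper's body presses on something with over 40 N, if the wrist force passes 120 N, or if a joint passes its speed limit or range.

## Working session

There is one attempt and no reset: what is moved stays moved. The work goes in short steps, Python scripts to look and compute and a tool call to move; the robot and the scene stay as the last step left them, time stands still between calls to the robot, and variables do not carry over. Pictures are saved under pics/ and viewed, and the job is handed in when it is done.

Besides the shell and the picture viewer there is one more tool, called after "Call:" as a command line: name --argument value ..., lists and objects as JSON in quotes. send_rows: Moves the arm, as the interface text tells. Its arguments: {"type":"object","properties":{"series":{"type":"array"},"newtons":{"type":"number"}},"required":["series"]}

```bash
mkdir -p pics; ls; python3 - <<'E'
from cell import manip
import cv2
print(manip.get_obs())
for n in ("side","top"):
    s=manip.snapshot(n); cv2.imwrite(f"pics/{n}0.png",s["image"][:,:,::-1])
    print(n,{k:v for k,v in s.items() if k!="image"})
E
```

```text
pics
{'clock': 0.0, 'joint_pos': array([ 1.14690953e+00,  8.79467973e-02,  1.37221969e+00,  1.24664924e-05,
        1.68356993e+00, -1.03090669e-01]), 'qvel': array([-0.00021646, -0.00050912, -0.00023968, -0.00052263, -0.0006473 ,
        0.0029767 ]), 'effort': array([-1.25772225e-03, -3.40175021e+01, -3.02427936e+01,  7.16075068e-02,
        3.28545109e-02, -1.58090374e-04]), 'eef_pos': array([0.17338181, 0.52184678, 0.40352572]), 'tool_rot': array([ 2.54685521,  1.83751948, -0.00292782]), 'force': array([-0.53262462, -0.47270265, -0.49562622]), 'torque': array([ 0.0237792 , -0.01988655, -0.02198711]), 'gripper_width': 0.09375833357512625}
side {'fovy': 43.176898421062525, 'cx': 272.8889837128205, 'cy': 204.67702363894986, 'rvec': array([ 2.06693236, -0.6720788 ,  0.39290673]), 'tvec': array([-0.45745441,  0.18636223,  1.25749003])}
top {'fovy': 46.841187375167664, 'cx': 267.60571521431615, 'cy': 200.99645788652214, 'rvec': array([ 2.18975408, -2.20570328,  0.06025295]), 'tvec': array([-0.06966027,  0.52326015,  1.12680076])}
```

View pics/side0.png

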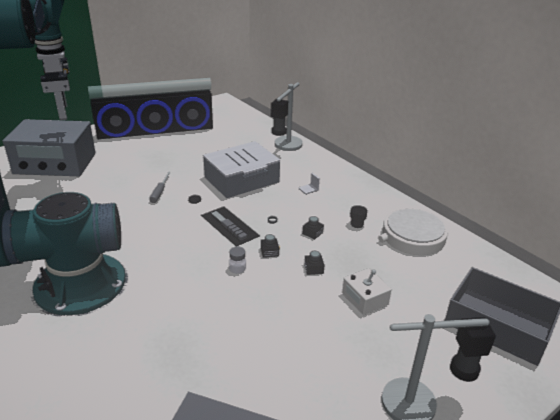

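View pics/top0.png

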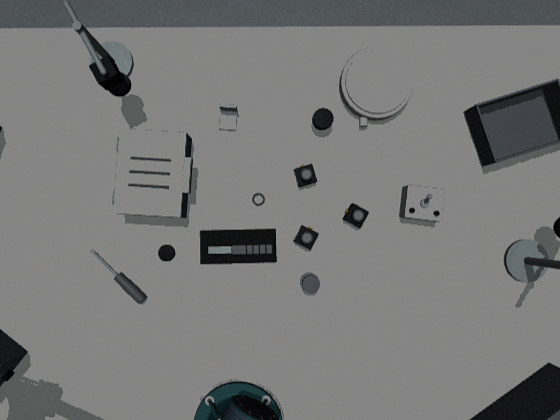

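The side view shows the box at (241,168), the supply at (367,290), three modules at (270,246), (313,228), (314,262), and the mat with the tool at (230,225). In the top view the box is at (153,173), its lip side on the right. The tool is at (238,250) with its blade to the left, and the modules are at (305,176), (356,215), (306,237). The supply is at (423,203). I'll zoom in next.

```bash
cat > h.py <<'E'
import numpy as np, cv2
from cell import manip
from scipy.spatial.transform import Rotation as R
def cam(s):
    h=s["image"].shape[0]; f=h/2/np.tan(np.radians(s["fovy"])/2)
    K=np.array([[f,0,s["cx"]],[0,f,s["cy"]],[0,0,1]]); return K,R.from_rotvec(s["rvec"]).as_matrix(),np.array(s["tvec"])
def ray(s,uv):
    K,Rm,t=cam(s); d=Rm.T@np.linalg.solve(K,np.array([uv[0],uv[1],1.])); return -Rm.T@t,d
def onz(s,uv,z):
    o,d=ray(s,uv); return o+d*(z-o[2])/d[2]
def proj(s,p):
    K,Rm,t=cam(s); q=K@(Rm@np.array(p,float)+t); return q[:2]/q[2]
def tri(s1,a,s2,b):
    o1,d1=ray(s1,a);o2,d2=ray(s2,b);d1/=np.linalg.norm(d1);d2/=np.linalg.norm(d2)
    A=np.stack([d1,-d2],1);l=np.linalg.lstsq(A,o2-o1,rcond=None)[0]
    p,q=o1+l[0]*d1,o2+l[1]*d2; return (p+q)/2,np.linalg.norm(p-q)
def crop(s,name,x0,y0,x1,y1,k):
    im=s["image"][y0:y1,x0:x1,::-1]; cv2.imwrite("pics/"+name,cv2.resize(im,None,fx=k,fy=k,interpolation=cv2.INTER_CUBIC))
# pose: TCP pos from grasp point pose; tool down with jaws-open x axis at yaw a
def pose():
    o=manip.get_obs(); return np.array(o["eef_pos"]),R.from_rotvec(o["tool_rot"]),o
def rel(p,Rt):
    "shift(cm)/turn(deg) in current tool axes to target TCP p, rotation Rt"
    p0,R0,_=pose(); return np.round(R0.inv().apply(np.array(p)-p0)*100,2),np.round(np.degrees((R0.inv()*Rt).as_rotvec()),2)
def down(a):
    "tool z down, tool x at world yaw a (rad)"
    x=np.array([np.cos(a),np.sin(a),0]);z=np.array([0,0,-1.]);return R.from_matrix(np.stack([x,np.cross(z,x),z],1))
E
python3 - <<'E'
from h import *
s=manip.snapshot("top"); t=manip.snapshot("side")
np.savez("s0.npz",top=s["image"],side=t["image"])
crop(s,"t1.png",85,115,285,275,4); crop(s,"t2.png",240,90,460,250,3.6); crop(t,"t3.png",190,130,390,280,4)
print(pose()[1].as_matrix().round(3))
E
```

```text
[[ 0.315  0.949 -0.001]
 [ 0.949 -0.315 -0.001]
 [-0.001 -0.    -1.   ]]
```

View pics/t1.png

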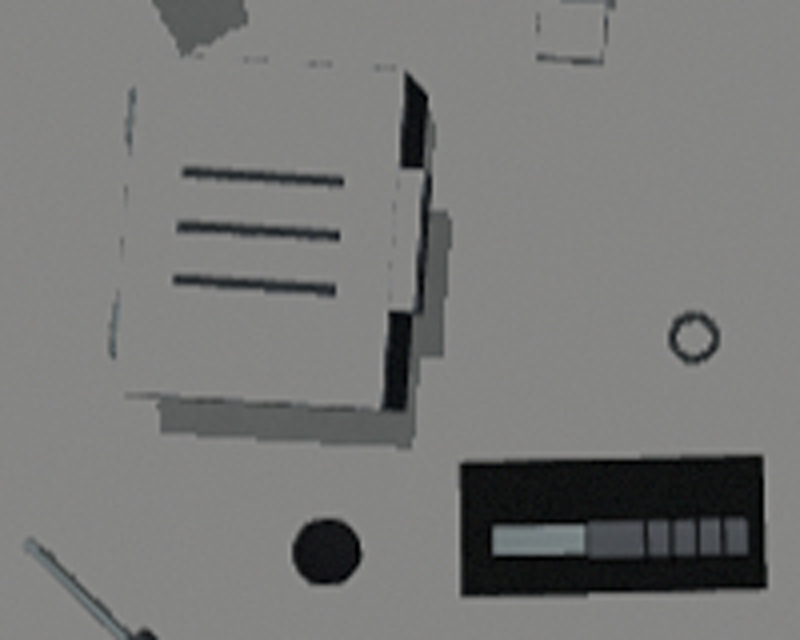

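View pics/t2.png

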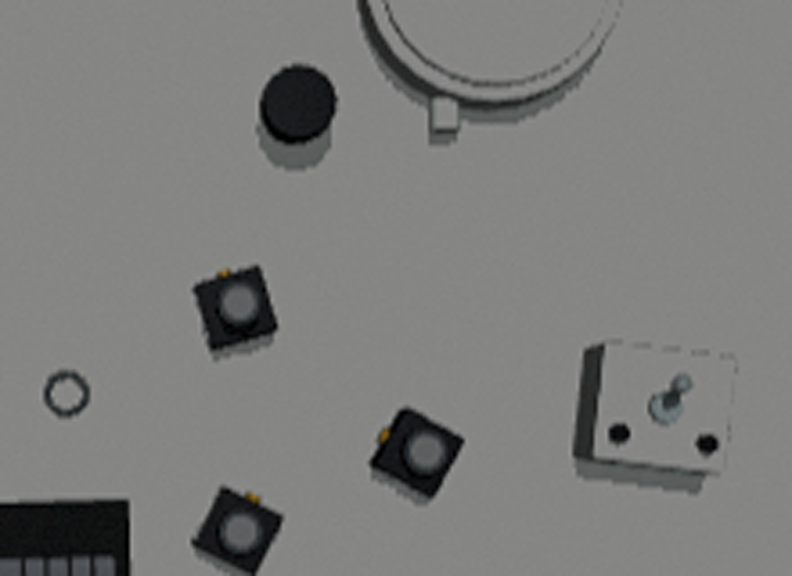

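View pics/t3.png

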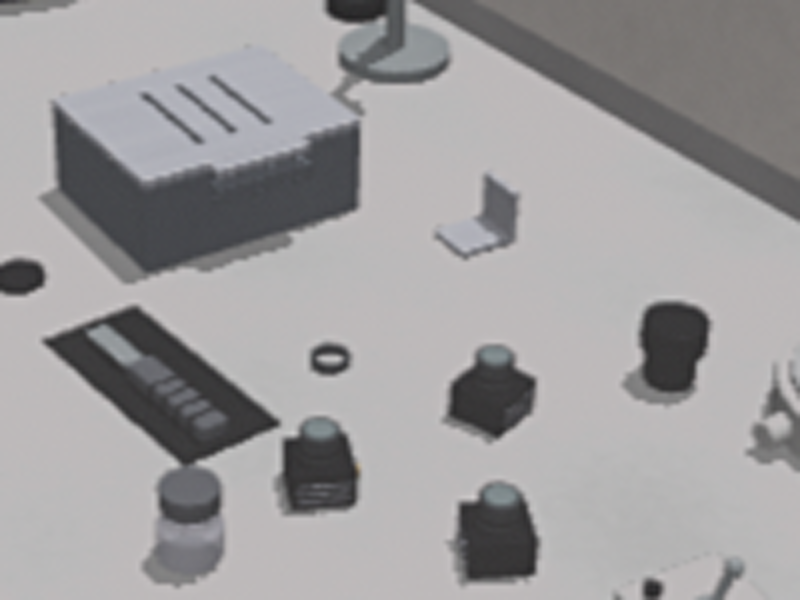

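```bash
python3 - <<'E'
from h import *
s=manip.snapshot("top"); t=manip.snapshot("side")
a=lambda x,y:(85+(x-1.5)/4,115+(y-1.5)/4)
b=lambda x,y:(240+(x-1.3)/3.6,90+(y-1.3)/3.6)
c=lambda x,y:(190+(x-1.5)/4,130+(y-1.5)/4)
P=lambda n,uv,z:print(n,(onz(s,uv,z)*1000).round(1))
for n,x,y in (("cov UR",404,72),("LR",384,410),("LL",125,396),("UL",133,62),("lipU",424,170),("lipD",414,312),("lip in U",398,170),("lip in D",388,312)):P(n,a(x,y),.080)
print("side cov", (onz(t,c(145,183),.08)*1000).round(1),(onz(t,c(358,122),.08)*1000).round(1),(onz(t,c(53,102),.08)*1000).round(1),(onz(t,c(245,47),.08)*1000).round(1))
for n,x,y in (("A",240,303),("B",428,452),("C",240,531)):P(n,b(x,y),.048)
for n,x,y in (("A",495,356),("B",501,496),("C",320,430)):print("side",n,(onz(t,c(x,y),.048)*1000).round(1))
for n,x,y in (("s1",605,342),("s2",736,355),("s3",722,474),("s4",590,458),("piv",664,407)):P(n,b(x,y),.05)
P("tip",b(682,383),.079)
for n,x,y in (("pt",492,539),("pe",747,537),("junction",586,539)):P(n,a(x,y),.012)
for n,x,y in (("m1",460,463),("m2",763,456),("m3",767,588),("m4",461,596)):P(n,a(x,y),.002)
# cam body corners, z=.028
for n,pts in (("A",((193,288),(260,266),(277,332),(212,351))),("B",((406,407),(464,441),(432,499),(370,463))),("C",((223,487),(282,516),(256,574),(192,541)))):
    q=[onz(s,b(*p),.028)[:2] for p in pts]; q=np.array(q); e=np.roll(q,-1,0)-q
    print(n,(q.mean(0)*1000).round(1),(np.linalg.norm(e,axis=1)*1000).round(1),np.degrees(np.arctan2(e[:,1],e[:,0])).round(1))
E
```

```text
cov UR [673.3 108.4  80. ]
LR [485.1 119.2  80. ]
LL [493.8 262.2  80. ]
UL [679.9 259.3  80. ]
lipU [618.2  97.3  80. ]
lipD [539.2 102.7  80. ]
lip in U [618.3 111.7  80. ]
lip in D [539.3 117.1  80. ]
side cov [486.3 118.2  80. ] [670.4 104.9  80. ] [495.2 264.5  80. ] [672.3 259.6  80. ]
A [ 582.6 -162.3   48. ]
B [ 487.1 -280.3   48. ]
C [ 438.1 -160.6   48. ]
side A [ 583.3 -162.7   48. ]
side B [ 488.5 -279.9   48. ]
side C [ 438.1 -162.2   48. ]
s1 [ 556.  -393.4   50. ]
s2 [ 547.1 -476.3   50. ]
s3 [ 471.8 -465.5   50. ]
s4 [ 482.5 -382.3   50. ]
piv [ 514.5 -429.8   50. ]
tip [ 527.9 -431.8   79. ]
pt [410.4  67.8  12. ]
pe [410.4 -81.5  12. ]
junction [410.   12.8  12. ]
m1 [454.8  87.9   2. ]
m2 [457.7 -91.4   2. ]
m3 [379.9 -93.2   2. ]
m4 [376.6  87.3   2. ]
A [ 580.7 -161. ] [45.7 44.2 43.8 42.7] [ -72.2 -166.3  105.9   16.2]
B [ 487.3 -277.6] [43.2 42.8 46.  43.1] [-120.9  150.2   59.4  -33.5]
C [ 438.6 -161.2] [42.2 40.8 46.2 40. ] [-116.6  155.1   62.3  -30.5]
```

```bash
python3 - <<'E'
from h import *
a=np.radians(-8.3);u=np.array([np.cos(a),np.sin(a),0]);c=np.array([.5144,-.4296,0])
for d,z in ((.042,.40),(.042,.266),(.008,.266)):
    p=c+d*u;p[2]=z;print(p.round(3),*rel(p,down(a)))
E
```

```text
[ 0.556 -0.436  0.4  ] [-78.81  66.5    0.48] [2.000e-02 4.000e-02 7.992e+01]
[ 0.556 -0.436  0.266] [-78.8   66.5   13.88] [2.000e-02 4.000e-02 7.992e+01]
[ 0.522 -0.431  0.266] [-79.39  63.15  13.88] [2.000e-02 4.000e-02 7.992e+01]
```

Call:
send_rows --series '[{"xyz": [-40, 33, 0], "turn": [0, 0, 45], "claw": 255}, {"xyz": [-40, 33, 0], "turn": [0, 0, 45], "claw": 255}, {"xyz": [-40, 33, 0], "turn": [0, 0, 45], "claw": 255}, {"xyz": [-40, 33, 0], "turn": [0, 0, 45], "claw": 255}, {"xyz": [-40, 33, 0], "turn": [0, 0, 45], "claw": 255}, {"xyz": [-40, 33, 0], "turn": [0, 0, 45], "claw": 255}, {"xyz": [-78.8, 66.5, 0.5], "turn": [0, 0, 79.9], "claw": 255}, {"xyz": [-78.8, 66.5, 0.5], "turn": [0, 0, 79.9], "claw": 255}, {"xyz": [-78.8, 66.5, 0.5], "turn": [0, 0, 79.9], "claw": 255}, {"xyz": [-78.8, 66.5, 0.5], "turn": [0, 0, 79.9], "claw": 255}, {"xyz": [-78.8, 66.5, 0.5], "turn": [0, 0, 79.9], "claw": 255}, {"xyz": [-78.8, 66.5, 0.5], "turn": [0, 0, 79.9], "claw": 255}, {"xyz": [-78.8, 66.5, 0.5], "turn": [0, 0, 79.9], "claw": 255}, {"xyz": [-78.8, 66.5, 0.5], "turn": [0, 0, 79.9], "claw": 255}, {"xyz": [-78.8, 66.5, 0.5], "turn": [0, 0, 79.9], "claw": 255}, {"xyz": [-78.8, 66.5, 0.5], "turn": [0, 0, 79.9], "claw": 255}, {"xyz": [-78.8, 66.5, 0.5], "turn": [0, 0, 79.9], "claw": 255}, {"xyz": [-78.8, 66.5, 0.5], "turn": [0, 0, 79.9], "claw": 255}, {"xyz": [-78.8, 66.5, 0.5], "turn": [0, 0, 79.9], "claw": 255}, {"xyz": [-78.8, 66.5, 0.5], "turn": [0, 0, 79.9], "claw": 255}]' --newtons 20

```text
clock: 1.97
eef_pos: [0.4822, -0.2543, 0.4009]
tool_rot: [3.133, -0.228, -0.0]
force: [0.8, 0.3, 0.8]
gripper_width: 0.0008
```

```bash
python3 - <<'E'
from h import *
a=np.radians(-8.3);u=np.array([np.cos(a),np.sin(a),0]);c=np.array([.5144,-.4296,0])
print(pose()[0],pose()[2]["clock"])
for d,z in ((.042,.40),(.042,.266),(.008,.266)):
    p=c+d*u;p[2]=z;print(p.round(3),*rel(p,down(a)))
E
```

```text
[ 0.48221372 -0.25434799  0.40091219] 1.9667
[ 0.556 -0.436  0.4  ] [ 9.92 16.87  0.1 ] [ 0.03 -0.   -0.02]
[ 0.556 -0.436  0.266] [ 9.92 16.87 13.5 ] [ 0.03 -0.   -0.02]
[ 0.522 -0.431  0.266] [ 6.52 16.87 13.5 ] [ 0.03 -0.   -0.02]
```

Call:
send_rows --series '[{"xyz": [9.9, 16.9, 0.1], "turn": [0, 0, 0], "claw": 255}, {"xyz": [9.9, 16.9, 0.1], "turn": [0, 0, 0], "claw": 255}, {"xyz": [9.9, 16.9, 0.1], "turn": [0, 0, 0], "claw": 255}, {"xyz": [9.9, 16.9, 0.1], "turn": [0, 0, 0], "claw": 255}, {"xyz": [9.9, 16.9, 0.1], "turn": [0, 0, 0], "claw": 255}, {"xyz": [9.9, 16.9, 0.1], "turn": [0, 0, 0], "claw": 255}, {"xyz": [9.9, 16.9, 4], "turn": [0, 0, 0], "claw": 255}, {"xyz": [9.9, 16.9, 8], "turn": [0, 0, 0], "claw": 255}, {"xyz": [9.9, 16.9, 11], "turn": [0, 0, 0], "claw": 255}, {"xyz": [9.9, 16.9, 13.5], "turn": [0, 0, 0], "claw": 255}, {"xyz": [9.9, 16.9, 13.5], "turn": [0, 0, 0], "claw": 255}, {"xyz": [9.3, 16.9, 13.5], "turn": [0, 0, 0], "claw": 255}, {"xyz": [8.7, 16.9, 13.5], "turn": [0, 0, 0], "claw": 255}, {"xyz": [8.1, 16.9, 13.5], "turn": [0, 0, 0], "claw": 255}, {"xyz": [7.5, 16.9, 13.5], "turn": [0, 0, 0], "claw": 255}, {"xyz": [7.0, 16.9, 13.5], "turn": [0, 0, 0], "claw": 255}, {"xyz": [6.5, 16.9, 13.5], "turn": [0, 0, 0], "claw": 255}, {"xyz": [6.5, 16.9, 13.5], "turn": [0, 0, 0], "claw": 255}, {"xyz": [9.0, 16.9, 13.5], "turn": [0, 0, 0], "claw": 255}, {"xyz": [9.0, 16.9, 10], "turn": [0, 0, 0], "claw": 255}]'

```text
clock: 3.63
eef_pos: [0.5471, -0.4337, 0.2881]
tool_rot: [-3.12, 0.226, 0.025]
force: [-0.4, 0.1, -2.1]
gripper_width: 0.0008
```

```bash
python3 - <<'E'
from h import *
s=manip.snapshot("top"); t=manip.snapshot("side")
A=np.hstack([cv2.resize(i["image"][y:y+100,x:x+130,::-1],None,fx=3,fy=3) for i,x,y in((s,360,150),(t,310,230))]);cv2.imwrite("pics/tog1.png",A)
p=np.array([.410,-.025,.40])
print(pose()[0],*rel([.410,-.0135,.36],down(0)))
E
```

```text
[ 0.54774107 -0.43548938  0.30459857] [-19.7  -39.74  -5.81] [ 0.28 -0.26 -8.31]
```

View pics/tog1.png

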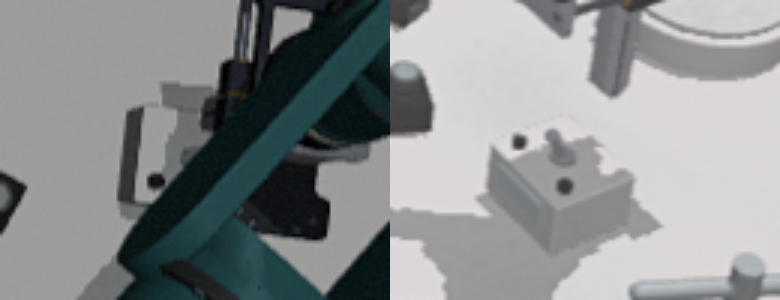

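The toggle now leans to the other side: its ball is at (553,138) in the crop and its base at (565,160). Next is the pry tool.

Call:
send_rows --series '[{"xyz": [0, 0, -6], "turn": [0, 0, 0], "claw": 80}, {"xyz": [-3, -6, -8], "turn": [0, 0, -8.3], "claw": 80}, {"xyz": [-19.7, -39.2, -6], "turn": [0, 0, -8.3], "claw": 80}, {"xyz": [-19.7, -39.2, -6], "turn": [0, 0, -8.3], "claw": 80}, {"xyz": [-19.7, -39.2, -6], "turn": [0, 0, -8.3], "claw": 80}, {"xyz": [-19.7, -39.2, -6], "turn": [0, 0, -8.3], "claw": 80}, {"xyz": [-19.7, -39.2, -6], "turn": [0, 0, -8.3], "claw": 80}, {"xyz": [-19.7, -39.2, -6], "turn": [0, 0, -8.3], "claw": 80}, {"xyz": [-19.7, -39.2, -6], "turn": [0, 0, -8.3], "claw": 80}, {"xyz": [-19.7, -39.2, -6], "turn": [0, 0, -8.3], "claw": 80}, {"xyz": [-19.7, -39.2, -6], "turn": [0, 0, -8.3], "claw": 80}, {"xyz": [-19.7, -39.2, -6], "turn": [0, 0, -8.3], "claw": 80}, {"xyz": [-19.7, -39.2, -6], "turn": [0, 0, -8.3], "claw": 80}, {"xyz": [-19.7, -39.2, -6], "turn": [0, 0, -8.3], "claw": 80}, {"xyz": [-19.7, -39.2, -6], "turn": [0, 0, -8.3], "claw": 80}]'

```text
clock: 4.98
eef_pos: [0.4091, -0.0192, 0.3618]
tool_rot: [3.135, -0.0, 0.008]
force: [-0.5, 0.1, 0.3]
gripper_width: 0.0642
```

```bash
python3 - <<'E'
from h import *
s=manip.snapshot("top"); t=manip.snapshot("side")
cv2.imwrite("pics/a1.png",t["image"][:,:,::-1]);cv2.imwrite("pics/a2.png",s["image"][:,:,::-1])
o=pose();print(o[0],o[2]["gripper_width"],*rel([.410,-.020,.2035],down(0)))
E
```

```text
[ 0.40946077 -0.0198573   0.36174405] 0.0646512997191459 [-1.000e-02 -8.000e-02  1.582e+01] [ 0.33 -0.24 -0.11]
```

View pics/a1.png

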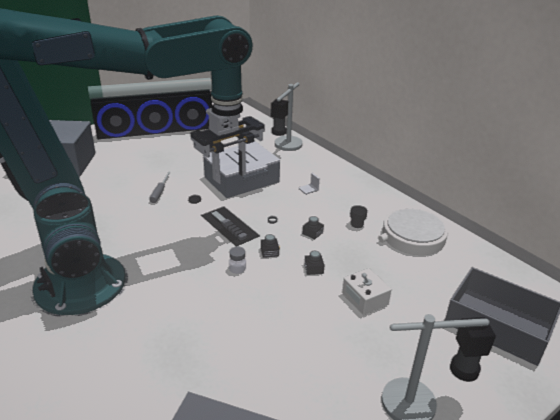

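View pics/a2.png

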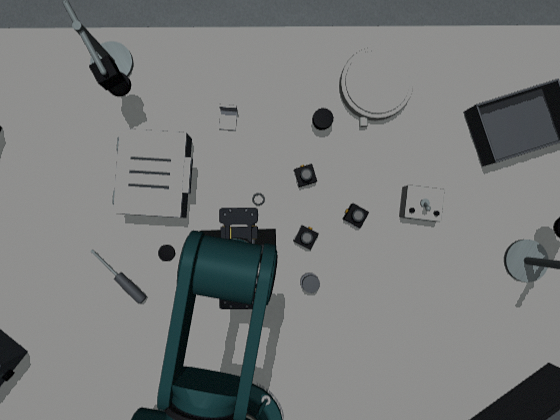

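The side view shows the gripper above the tool, with everything else in place. In the top view the toggle's ball at (425,210) lies on the robot side, so it is off. Now I'll grasp.

Call:
send_rows --series '[{"xyz": [0, -0.1, 4], "turn": [0.3, -0.2, 0], "claw": 80}, {"xyz": [0, -0.1, 8], "turn": [0.3, -0.2, 0], "claw": 80}, {"xyz": [0, -0.1, 12], "turn": [0.3, -0.2, 0], "claw": 80}, {"xyz": [0, -0.1, 14.5], "turn": [0.3, -0.2, 0], "claw": 80}, {"xyz": [0, -0.1, 15.8], "turn": [0.3, -0.2, 0], "claw": 80}, {"xyz": [0, -0.1, 15.8], "turn": [0.3, -0.2, 0], "claw": 80}, {"xyz": [0, -0.1, 15.8], "turn": [0.3, -0.2, 0], "claw": 255}, {"xyz": [0, -0.1, 15.8], "turn": [0.3, -0.2, 0], "claw": 255}, {"xyz": [0, -0.1, 15.8], "turn": [0.3, -0.2, 0], "claw": 255}, {"xyz": [0, -0.1, 15.8], "turn": [0.3, -0.2, 0], "claw": 255}, {"xyz": [0, -0.1, 15.8], "turn": [0.3, -0.2, 0], "claw": 255}, {"xyz": [0, -0.1, 15.8], "turn": [0.3, -0.2, 0], "claw": 255}, {"xyz": [0, -0.1, 15.8], "turn": [0.3, -0.2, 0], "claw": 255}]' --newtons 60

```text
clock: 6.17
eef_pos: [0.4101, -0.0198, 0.2038]
tool_rot: [3.141, -0.003, 0.001]
force: [-0.3, 0.4, 0.9]
gripper_width: 0.0217
```

```bash
python3 - <<'E'
from h import *
o=pose();print(o[0],o[2]["gripper_width"],o[1].as_matrix().round(3),o[2]["clock"])
E
```

```text
[ 0.41013847 -0.01978533  0.2038215 ] 0.021654549461789692 [[ 1.    -0.002  0.001]
 [-0.002 -1.    -0.001]
 [ 0.001  0.001 -1.   ]] 6.1667
```

```bash
python3 - <<'E'
from h import *
a=np.radians(86.4);d=np.array([np.cos(a),np.sin(a),0])
for k,z in ((-.03,.30),(-.03,.2623),(.011,.2623)):
    tip=np.array([.5787,.100,0])+k*d; p=tip-.0878*d; p[2]=z
    print(p.round(4),*rel(p,down(a-np.pi/2)))
E
```

```text
[ 0.5713 -0.0176  0.3   ] [16.12 -0.25 -9.6 ] [ 0.03 -0.05  3.49]
[ 0.5713 -0.0176  0.2623] [16.12 -0.25 -5.83] [ 0.03 -0.05  3.49]
[0.5739 0.0234 0.2623] [16.37 -4.34 -5.84] [ 0.03 -0.05  3.49]
```

Call:
send_rows --series '[{"xyz": [0, 0, -3], "turn": [0, 0, 0], "claw": 255}, {"xyz": [0, 0, -6], "turn": [0, 0, 0], "claw": 255}, {"xyz": [2, 0, -9], "turn": [0, 0, 3.5], "claw": 255}, {"xyz": [6, 0, -9.6], "turn": [0, 0, 3.5], "claw": 255}, {"xyz": [10, 0, -9.6], "turn": [0, 0, 3.5], "claw": 255}, {"xyz": [13, 0, -9.6], "turn": [0, 0, 3.5], "claw": 255}, {"xyz": [16.1, 0, -9.6], "turn": [0, 0, 3.5], "claw": 255}, {"xyz": [16.1, -0.2, -9.6], "turn": [0, 0, 3.5], "claw": 255}, {"xyz": [16.1, -0.2, -8], "turn": [0, 0, 3.5], "claw": 255}, {"xyz": [16.1, -0.2, -6.5], "turn": [0, 0, 3.5], "claw": 255}, {"xyz": [16.1, -0.25, -5.8], "turn": [0, 0, 3.5], "claw": 255}, {"xyz": [16.1, -0.25, -5.8], "turn": [0, 0, 3.5], "claw": 255}, {"xyz": [16.1, -0.25, -5.8], "turn": [0, 0, 3.5], "claw": 255}]'

```text
clock: 7.25
eef_pos: [0.5706, -0.0174, 0.2618]
tool_rot: [3.14, -0.099, -0.0]
force: [0.1, 0.6, -0.2]
gripper_width: 0.0215
```

```bash
python3 - <<'E'
from h import *
s=manip.snapshot("top"); t=manip.snapshot("side")
o=pose();print(o[0],o[2]["force"],o[1].as_matrix().round(3).tolist())
crop(s,"b1.png",110,120,270,240,5);crop(t,"b2.png",190,120,330,225,5)
a=np.radians(86.4);d=np.array([np.cos(a),np.sin(a),0])
tip=o[0]+.0878*d;tip[2]=o[0][2]-.1948
print(tip, "top px",(proj(s,tip)-[110,120])*5,"side px",(proj(t,tip)-[190,120])*5)
E
```

```text
[ 0.57113308 -0.01754446  0.26322468] [ 1.13294763 -0.35969738 -0.50248257] [[0.998, -0.063, 0.003], [-0.063, -0.998, -0.001], [0.003, 0.001, -1.0]]
[0.57664608 0.07008229 0.06842468] top px [467.65849156 281.042679  ] side px [354.06195809 284.07181183]
```

View pics/b1.png

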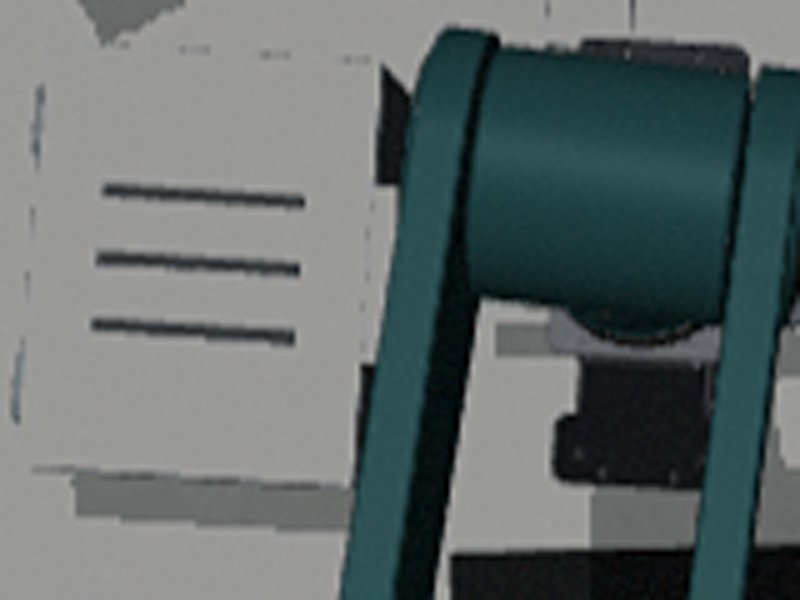

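View pics/b2.png

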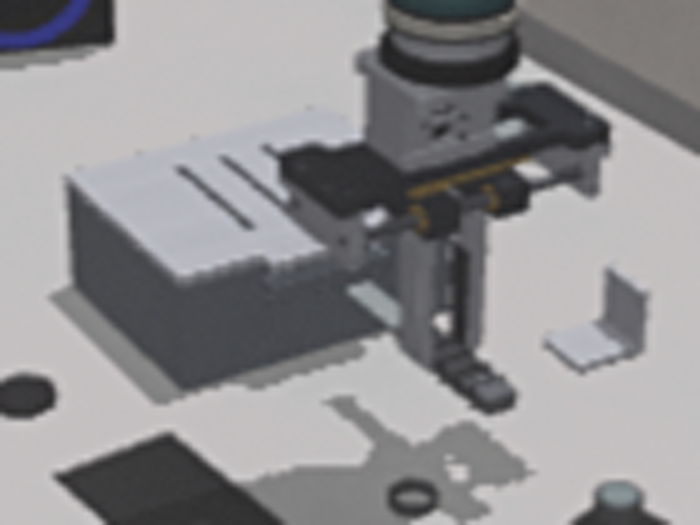

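The side crop shows the blade tip at about (355,285), level with the slot and where the forward kinematics put it. I'll insert it slowly.

Call:
send_rows --series '[{"xyz": [0, -1, 0.1], "turn": [0, 0, 0], "claw": 255}, {"xyz": [0, -2, 0.1], "turn": [0, 0, 0], "claw": 255}, {"xyz": [0, -2.6, 0.1], "turn": [0, 0, 0], "claw": 255}, {"xyz": [0, -3, 0.1], "turn": [0, 0, 0], "claw": 255}, {"xyz": [0, -3.4, 0.1], "turn": [0, 0, 0], "claw": 255}, {"xyz": [0, -3.7, 0.1], "turn": [0, 0, 0], "claw": 255}, {"xyz": [0, -4.0, 0.1], "turn": [0, 0, 0], "claw": 255}, {"xyz": [0, -4.0, 0.1], "turn": [0, 0, 0], "claw": 255}]'

```text
clock: 8.02
eef_pos: [0.5737, 0.0229, 0.2621]
tool_rot: [3.14, -0.098, 0.004]
force: [-0.6, 0.4, -0.4]
gripper_width: 0.0212
```

```bash
python3 - <<'E'
from h import *
t=manip.snapshot("side")
o=pose();print(o[0],o[2]["force"])
crop(t,"b3.png",190,120,330,225,5)
E
```

```text
[0.57365875 0.02259529 0.26208745] [-0.69769196 -1.05469963 -0.90861428]
```

View pics/b3.png

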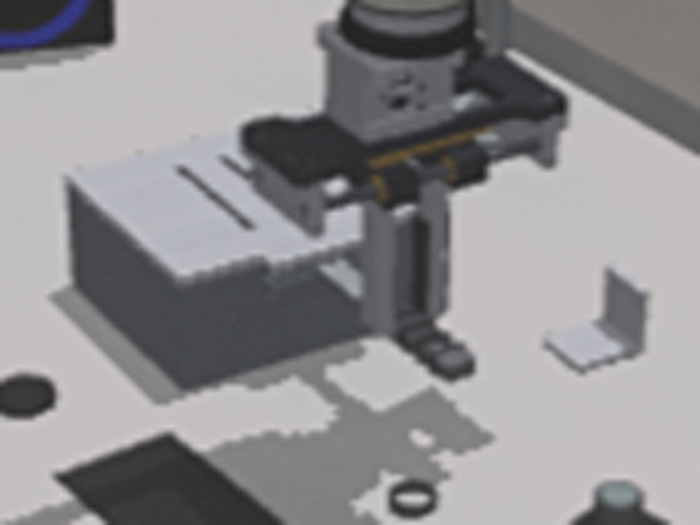

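Call:
send_rows --series '[{"xyz": [0, 0, -0.3], "turn": [0, 0, 0], "claw": 255}, {"xyz": [0, 0, -0.6], "turn": [0, 0, 0], "claw": 255}, {"xyz": [0, 0, -0.9], "turn": [0, 0, 0], "claw": 255}, {"xyz": [0, 0, -1.2], "turn": [0, 0, 0], "claw": 255}, {"xyz": [0, 0, -1.5], "turn": [0, 0, 0], "claw": 255}, {"xyz": [0, 0, -1.8], "turn": [0, 0, 0], "claw": 255}, {"xyz": [0, -0.1, -2.1], "turn": [0, 0, 0], "claw": 255}, {"xyz": [0, -0.2, -2.4], "turn": [0, 0, 0], "claw": 255}, {"xyz": [0, -0.3, -2.7], "turn": [0, 0, 0], "claw": 255}, {"xyz": [0, -0.4, -3.0], "turn": [0, 0, 0], "claw": 255}]'

```text
clock: 8.9
eef_pos: [0.5739, 0.0263, 0.2925]
tool_rot: [3.138, -0.099, 0.005]
force: [0.7, -2.2, -2.4]
gripper_width: 0.0214
```

```bash
python3 - <<'E'
from h import *
t=manip.snapshot("side")
o=pose();print(o[0],o[2]["force"],o[2]["torque"])
crop(t,"b4.png",190,120,330,225,5)
E
```

```text
[0.57402562 0.02650168 0.29324291] [ 0.14191502 -2.21845456 -2.22252635] [-0.62086091  0.21051989  0.03327882]
```

View pics/b4.png

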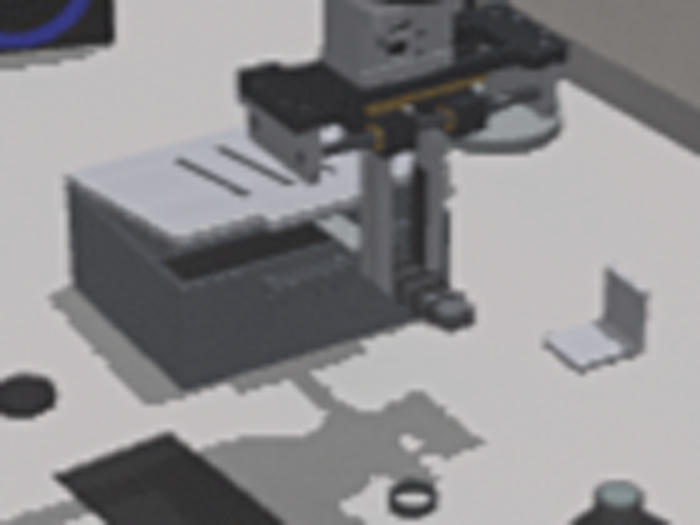

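Call:
send_rows --series '[{"xyz": [0, -0.6, -0.8], "turn": [0, 0, 0], "claw": 255}, {"xyz": [0, -1.2, -1.6], "turn": [0, 0, 0], "claw": 255}, {"xyz": [0, -1.8, -2.4], "turn": [0, 0, 0], "claw": 255}, {"xyz": [0, -2.4, -3.1], "turn": [0, 0, 0], "claw": 255}, {"xyz": [0, -3.0, -3.9], "turn": [0, 0, 0], "claw": 255}, {"xyz": [0, -3.6, -4.7], "turn": [0, 0, 0], "claw": 255}, {"xyz": [0, -4.2, -5.5], "turn": [0, 0, 0], "claw": 255}, {"xyz": [0, -4.8, -6.2], "turn": [0, 0, 0], "claw": 255}, {"xyz": [0, -5.4, -7.0], "turn": [0, 0, 0], "claw": 255}, {"xyz": [0, -6.0, -7.8], "turn": [0, 0, 0], "claw": 255}, {"xyz": [0, -6.6, -8.5], "turn": [0, 0, 0], "claw": 255}, {"xyz": [0, -7.1, -9.1], "turn": [0, 0, 0], "claw": 255}, {"xyz": [0, -7.1, -9.1], "turn": [0, 0, 0], "claw": 255}]'

```text
clock: 10.03
eef_pos: [0.5782, 0.0988, 0.3859]
tool_rot: [3.14, -0.096, 0.01]
force: [0.6, -0.3, -0.5]
gripper_width: 0.0213
```

```bash
python3 - <<'E'
from h import *
t=manip.snapshot("side")
o=pose();print(o[0],o[2]["force"],o[2]["torque"])
crop(t,"b5.png",180,80,320,200,5)
E
```

```text
[0.5781887  0.09844971 0.38529664] [ 0.14203055 -0.09654972 -1.13659761] [-0.12386081  0.0651573  -0.01251334]
```

View pics/b5.png

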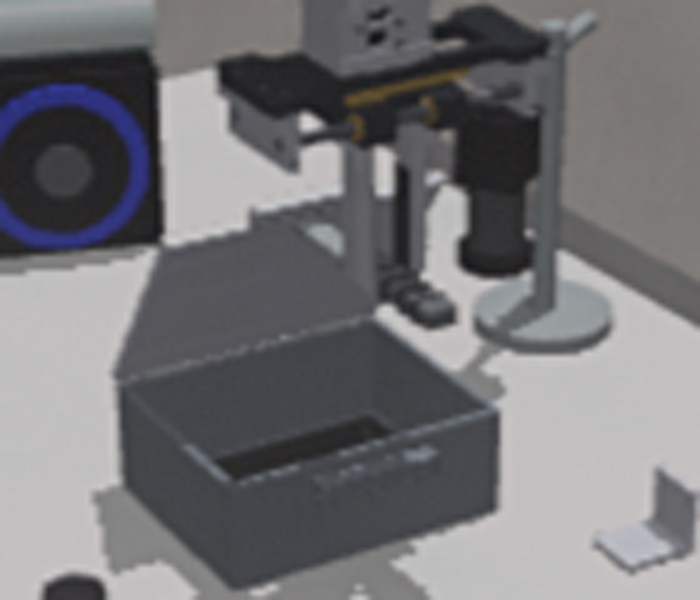

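The cover is well up, at about 1.1 rad. I'll push on.

Call:
send_rows --series '[{"xyz": [0, -1.0, 0.2], "turn": [0, 0, 0], "claw": 255}, {"xyz": [0, -2.0, 0.4], "turn": [0, 0, 0], "claw": 255}, {"xyz": [0, -3.0, 0.6], "turn": [0, 0, 0], "claw": 255}, {"xyz": [0, -4.0, 0.8], "turn": [0, 0, 0], "claw": 255}, {"xyz": [0, -5.0, 1.0], "turn": [0, 0, 0], "claw": 255}, {"xyz": [0, -6.0, 1.3], "turn": [0, 0, 0], "claw": 255}, {"xyz": [0, -7.0, 1.6], "turn": [0, 0, 0], "claw": 255}, {"xyz": [0, -8.0, 1.9], "turn": [0, 0, 0], "claw": 255}, {"xyz": [0, -9.0, 2.2], "turn": [0, 0, 0], "claw": 255}, {"xyz": [0, -10.0, 2.4], "turn": [0, 0, 0], "claw": 255}, {"xyz": [0, -10.8, 2.5], "turn": [0, 0, 0], "claw": 255}, {"xyz": [0, -11.2, 2.5], "turn": [0, 0, 0], "claw": 255}, {"xyz": [0, -11.2, 2.5], "turn": [0, 0, 0], "claw": 255}]'

```text
clock: 11.17
eef_pos: [0.5851, 0.2115, 0.3597]
tool_rot: [-3.139, 0.094, -0.007]
force: [0.1, 0.0, -0.7]
gripper_width: 0.0213
```

```bash
python3 - <<'E'
from h import *
t=manip.snapshot("side")
o=pose();print(o[0],o[2]["force"],o[2]["torque"])
crop(t,"b6.png",180,80,320,200,5)
print(rel([.4101,-.0198,.30],down(0)))
E
```

```text
[0.58511947 0.21106071 0.35998976] [ 0.23320802  0.25259622 -1.17742077] [-0.06987878  0.09370889 -0.02597487]
(array([-16.11,  24.1 ,   5.89]), array([-0.04, -0.29, -3.46]))
```

View pics/b6.png

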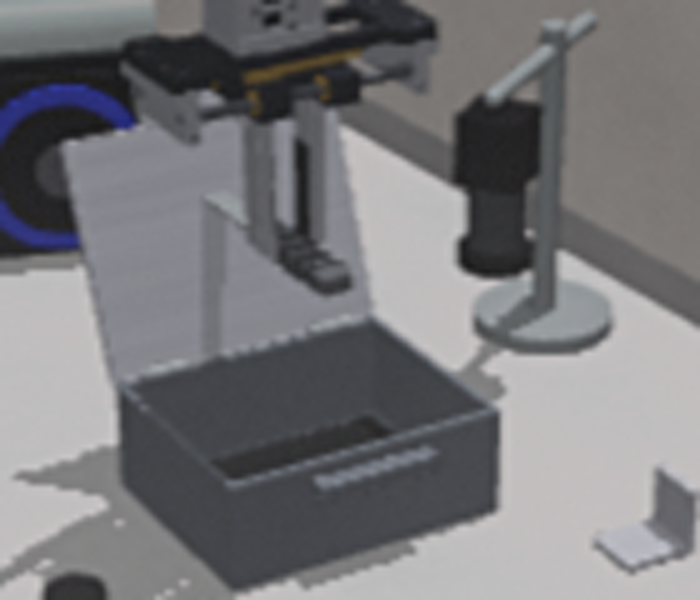

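The cover leans back past upright. The tool goes back to its mat.

Call:
send_rows --series '[{"xyz": [0, 3, 0], "turn": [0, 0, 0], "claw": 255}, {"xyz": [0, 7, 0], "turn": [0, 0, 0], "claw": 255}, {"xyz": [0, 11, 0], "turn": [0, 0, 0], "claw": 255}, {"xyz": [-2, 15, 0], "turn": [0, 0, 0], "claw": 255}, {"xyz": [-5, 18, 0], "turn": [0, 0, -3.5], "claw": 255}, {"xyz": [-8, 21, 0], "turn": [0, 0, -3.5], "claw": 255}, {"xyz": [-12, 23, 2], "turn": [0, 0, -3.5], "claw": 255}, {"xyz": [-15, 24.1, 4], "turn": [0, 0, -3.5], "claw": 255}, {"xyz": [-16.1, 24.1, 6], "turn": [0, 0, -3.5], "claw": 255}, {"xyz": [-16.1, 24.1, 9], "turn": [0, 0, -3.5], "claw": 255}, {"xyz": [-16.1, 24.1, 9], "turn": [0, 0, -3.5], "claw": 255}]'

```text
clock: 12.13
eef_pos: [0.4071, -0.0197, 0.264]
tool_rot: [-3.138, 0.001, 0.006]
force: [-1.3, -0.6, -0.8]
gripper_width: 0.0211
```

```bash
python3 - <<'E'
from h import *
t=manip.snapshot("side");s=manip.snapshot("top")
o=pose();print(o[0],o[2]["force"],o[2]["torque"])
crop(t,"b7.png",190,150,330,260,5);cv2.imwrite("pics/b8.png",s["image"][:,:,::-1])
print(rel([.4141,-.0198,.2038],down(0)))
o=o[0]
for n,p in (("tip",[o[0],o[1]+.0878,o[2]-.1948]),("end",[o[0],o[1]-.062,o[2]-.1948])):print(n,((proj(t,p)-[190,150])*5).round())
E
```

```text
[ 0.41016254 -0.01980397  0.26897915] [ 0.51106336  0.06780972 -0.40118057] [-0.12023501  0.02904398 -0.01730626]
(array([0.37, 0.01, 6.52]), array([-0.08, -0.24,  0.02]))
tip [112. 212.]
end [263. 337.]
```

View pics/b7.png

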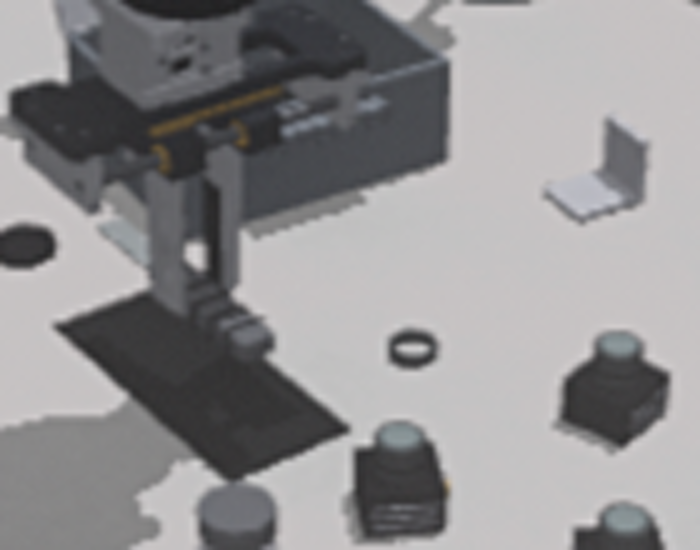

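View pics/b8.png

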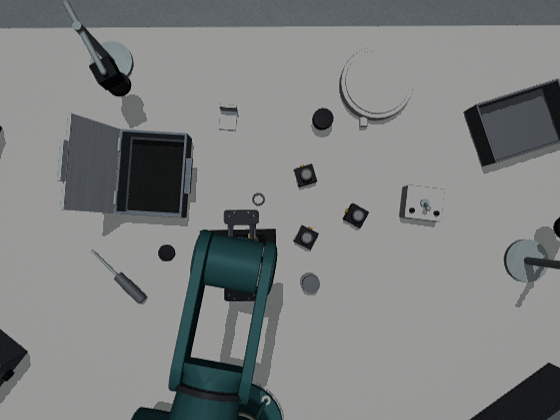

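In the side crop the blade tip is at about (112,228), some 2–3 mm low, so there is a slight pitch. The top view shows the open box, empty. I'll lower and release.

Call:
send_rows --series '[{"xyz": [0.4, 0, 3], "turn": [0, -0.2, 0], "claw": 255}, {"xyz": [0.4, 0, 5], "turn": [0, -0.2, 0], "claw": 255}, {"xyz": [0.4, 0, 6], "turn": [0, -0.2, 0], "claw": 255}, {"xyz": [0.4, 0, 6.4], "turn": [0, -0.2, 0], "claw": 255}, {"xyz": [0.4, 0, 6.4], "turn": [0, -0.2, 0], "claw": 255}, {"xyz": [0.4, 0, 6.4], "turn": [0, -0.2, 0], "claw": 80}, {"xyz": [0.4, 0, 6.4], "turn": [0, -0.2, 0], "claw": 80}, {"xyz": [0.4, 0, 6.4], "turn": [0, -0.2, 0], "claw": 80}, {"xyz": [0.4, 0, 6.4], "turn": [0, -0.2, 0], "claw": 80}, {"xyz": [0.4, 0, 4], "turn": [0, -0.2, 0], "claw": 80}, {"xyz": [0.4, 0, 0], "turn": [0, -0.2, 0], "claw": 40}, {"xyz": [0.4, 0, -4], "turn": [0, -0.2, 0], "claw": 20}, {"xyz": [0.4, 8, -4], "turn": [0, -0.2, 0], "claw": 20}, {"xyz": [0.4, 16, -4], "turn": [0, -0.2, 0], "claw": 20}, {"xyz": [0.4, 16, -4], "turn": [0, -0.2, 0], "claw": 20}]'

```text
clock: 13.48
eef_pos: [0.4142, -0.1457, 0.311]
tool_rot: [3.141, 0.005, 0.008]
force: [0.2, 0.9, 0.1]
gripper_width: 0.0842
```

```bash
python3 - <<'E'
from h import *
t=manip.snapshot("side");s=manip.snapshot("top")
o=pose();print(o[0],o[2]["gripper_width"])
cv2.imwrite("pics/c1.png",t["image"][:,:,::-1]);crop(s,"c2.png",100,110,400,310,2.6)
print(rel([.4384,-.1612,.30],down(np.radians(-28))),rel([.4384,-.1612,.30],down(np.radians(62))))
E
```

```text
[ 0.41377183 -0.14937039  0.30981751] 0.08662798516455245
(array([2.47, 1.16, 0.99]), array([ 0.09, -0.15, 27.6 ])) (array([2.47, 1.16, 0.99]), array([ 1.70e-01, -5.00e-02, -6.24e+01]))
```

View pics/c1.png

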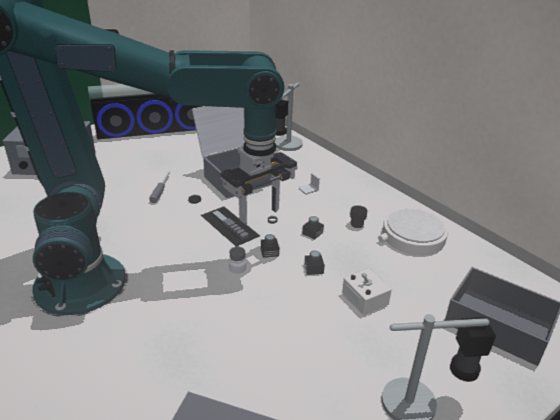

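View pics/c2.png

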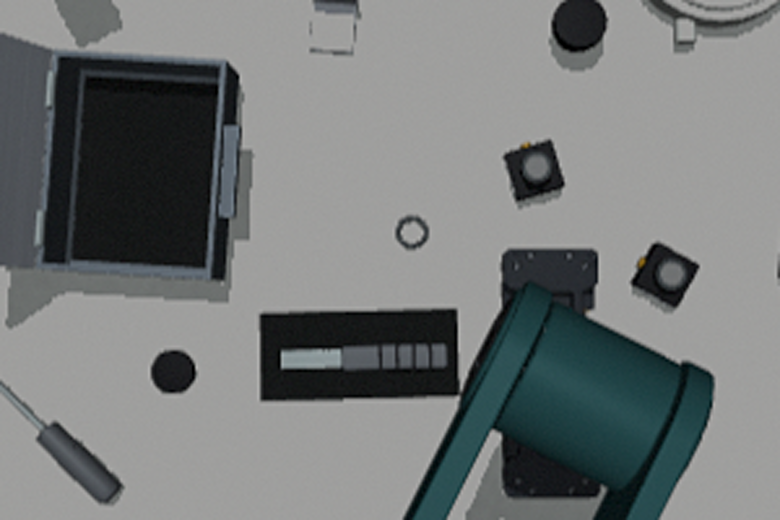

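The pry tool lies on its mat, with the blade at (310,358) in the top crop. The modules haven't moved and the box is open. I'll check the box centre from its rim and then pick up module C.

Call:
send_rows --series '[{"xyz": [2.5, 1.2, 1], "turn": [0.2, 0, -62.4], "claw": 0}, {"xyz": [2.5, 1.2, 1], "turn": [0.2, 0, -62.4], "claw": 0}, {"xyz": [2.5, 1.2, 1], "turn": [0.2, 0, -62.4], "claw": 0}, {"xyz": [2.5, 1.2, 1], "turn": [0.2, 0, -62.4], "claw": 0}, {"xyz": [2.5, 1.2, 1], "turn": [0.2, 0, -62.4], "claw": 0}, {"xyz": [2.5, 1.2, 1], "turn": [0.2, 0, -62.4], "claw": 0}, {"xyz": [2.5, 1.2, 1], "turn": [0.2, 0, -62.4], "claw": 0}, {"xyz": [2.5, 1.2, 1], "turn": [0.2, 0, -62.4], "claw": 0}, {"xyz": [2.5, 1.2, 1], "turn": [0.2, 0, -62.4], "claw": 0}, {"xyz": [2.5, 1.2, 1], "turn": [0.2, 0, -62.4], "claw": 0}, {"xyz": [2.5, 1.2, 1], "turn": [0.2, 0, -62.4], "claw": 0}]'

```text
clock: 14.5
eef_pos: [0.4387, -0.161, 0.3001]
tool_rot: [-2.694, -1.616, -0.002]
force: [0.7, -0.1, 0.6]
gripper_width: 0.0944
```

```bash
python3 - <<'E'
from h import *
t=manip.snapshot("side");s=manip.snapshot("top")
crop(t,"c3.png",190,150,350,290,5)
q=np.array([onz(s,(100+x/2.6,110+y/2.6),.072) for x,y in ((55,52),(229,60),(212,278),(37,270))]);print((q*1000).round(1),q.mean(0))
print(pose()[0],rel([.4384,-.1612,.203],down(np.radians(61.5))))
E
```

```text
[[681.7 254.4  72. ]
 [673.7 104.2  72. ]
 [485.6 118.6  72. ]
 [493.6 268.3  72. ]] [0.58366988 0.18637904 0.072     ]
[ 0.43873351 -0.16123015  0.30002107] (array([-0.02, -0.03,  9.7 ]), array([ 0.01, -0.06,  0.42]))
```

View pics/c3.png

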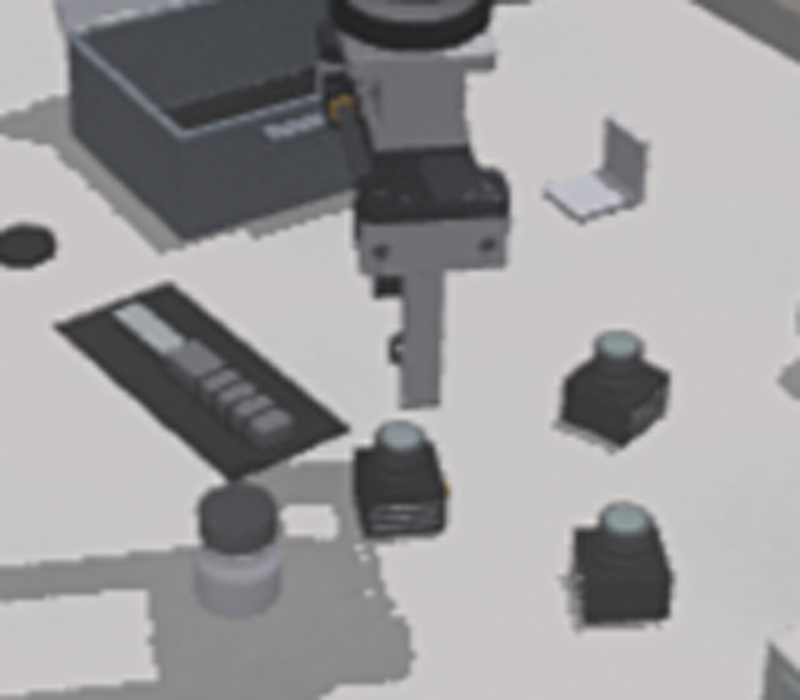

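Module C is in place below the gripper, and the rim centre (0.584, 0.187) agrees with the lip estimate. I'll descend and grasp.

Call:
send_rows --series '[{"xyz": [0, 0, 4], "turn": [0, 0, 0.4], "claw": 0}, {"xyz": [0, 0, 7], "turn": [0, 0, 0.4], "claw": 0}, {"xyz": [0, 0, 9], "turn": [0, 0, 0.4], "claw": 0}, {"xyz": [0, 0, 9.7], "turn": [0, 0, 0.4], "claw": 0}, {"xyz": [0, 0, 9.7], "turn": [0, 0, 0.4], "claw": 0}, {"xyz": [0, 0, 9.7], "turn": [0, 0, 0.4], "claw": 255}, {"xyz": [0, 0, 9.7], "turn": [0, 0, 0.4], "claw": 255}, {"xyz": [0, 0, 9.7], "turn": [0, 0, 0.4], "claw": 255}, {"xyz": [0, 0, 9.7], "turn": [0, 0, 0.4], "claw": 255}, {"xyz": [0, 0, 9.7], "turn": [0, 0, 0.4], "claw": 255}, {"xyz": [0, 0, 9.7], "turn": [0, 0, 0.4], "claw": 255}, {"xyz": [0, 0, 7], "turn": [0, 0, 0.4], "claw": 255}, {"xyz": [0, 0, 3], "turn": [0, 0, 0.4], "claw": 255}, {"xyz": [0, 0, -1], "turn": [0, 0, 0.4], "claw": 255}, {"xyz": [0, 0, -3], "turn": [0, 0, 0.4], "claw": 255}, {"xyz": [0, 0, -3], "turn": [0, 0, 0.4], "claw": 255}]' --newtons 30

```text
clock: 15.93
eef_pos: [0.4399, -0.1618, 0.3367]
tool_rot: [2.691, 1.602, 0.012]
force: [-0.2, -0.1, 0.5]
gripper_width: 0.0242
```

```bash
cat >> h.py <<'E'
A0=np.radians(86.4);BX=np.array([np.cos(A0),np.sin(A0),0]);BY=np.array([-BX[1],BX[0],0]);BC=np.array([.5842,.188,0])
def box(x,y,z): p=BC+x*BX+y*BY; p[2]=z; return p
E
python3 - <<'E'
from h import *
o=pose();print(o[0],o[2]["gripper_width"],o[2]["force"])
for z in (.33,.2085): print(rel(box(0,-.055,z),down(A0)))
E
```

```text
[ 0.43989858 -0.16182038  0.33666465] 0.024201251129884603 [-0.15741322 -0.05967087  0.49957138]
(array([39.94,  0.99,  0.73]), array([  0.73,   0.08, -24.87]))
(array([39.93,  0.83, 12.88]), array([  0.73,   0.08, -24.87]))
```

```bash
python3 - <<'E'
from h import *
t=manip.snapshot("side");s=manip.snapshot("top")
crop(t,"c4.png",190,150,350,290,5);crop(s,"c5.png",200,120,400,320,4)
o=pose();print(o[0],o[2]["gripper_width"])
E
```

```text
[ 0.43877265 -0.16128691  0.33089305] 0.016283458055894765
```

View pics/c4.png

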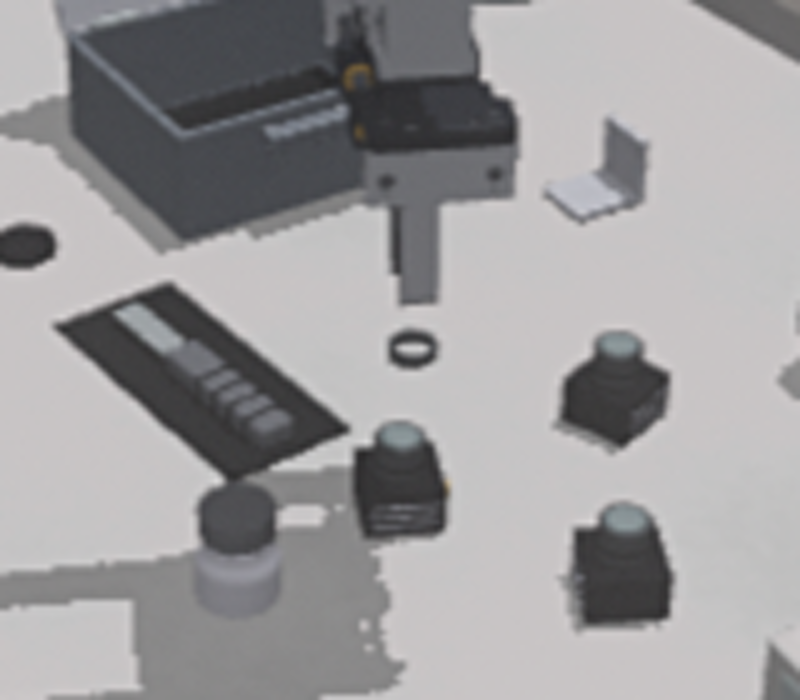

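View pics/c5.png

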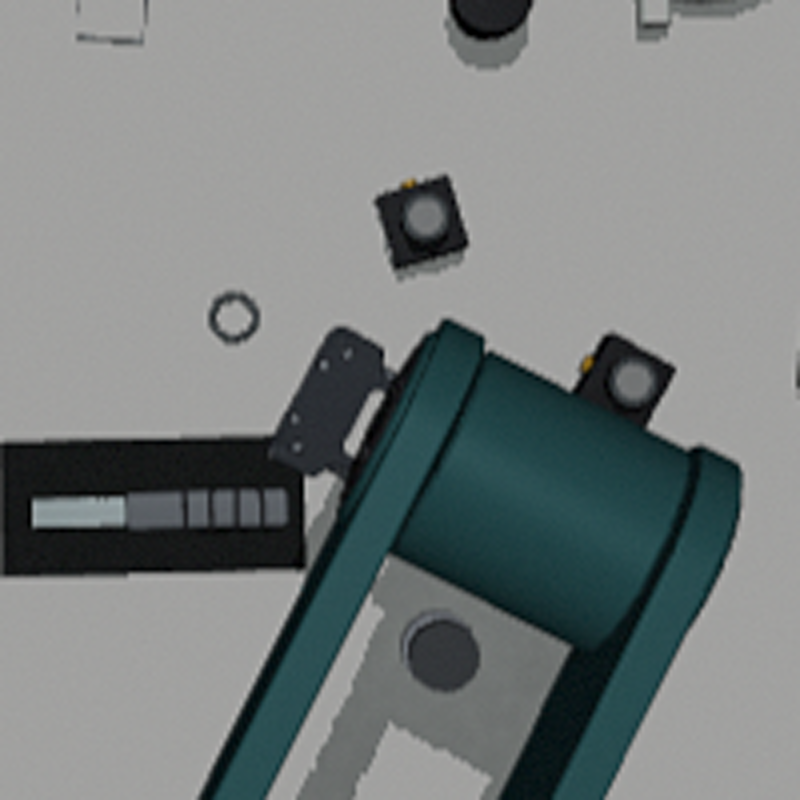

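The fingers were still closing when I lifted (a timing error), and the module is untouched. I'll repeat with a smaller opening and a longer close.

```bash
python3 - <<'E'
from h import *
print(rel([.4384,-.1612,.203],down(np.radians(61.5))))
E
```

```text
(array([-0.03, -0.07, 12.79]), array([ 0.14, -0.07,  0.02]))
```

Call:
send_rows --series '[{"xyz": [0, 0, 2], "turn": [0, 0, 0], "claw": 60}, {"xyz": [0, 0, 2], "turn": [0, 0, 0], "claw": 60}, {"xyz": [0, 0, 2], "turn": [0, 0, 0], "claw": 60}, {"xyz": [0, 0, 2], "turn": [0, 0, 0], "claw": 60}, {"xyz": [0, 0, 2], "turn": [0, 0, 0], "claw": 60}, {"xyz": [0, 0, 2], "turn": [0, 0, 0], "claw": 60}, {"xyz": [0, 0, 2], "turn": [0, 0, 0], "claw": 60}]'

```text
clock: 16.62
eef_pos: [0.439, -0.1614, 0.3113]
tool_rot: [2.698, 1.606, 0.004]
force: [0.3, 0.4, 0.0]
gripper_width: 0.0595
```

```bash
python3 - <<'E'
from h import *
print(pose()[2]["gripper_width"],rel([.4384,-.1612,.203],down(np.radians(61.5))))
E
```

```text
0.059545949271635666 (array([-0.03, -0.09, 10.83]), array([ 0.18, -0.06,  0.02]))
```

Call:
send_rows --series '[{"xyz": [0, -0.1, 0], "turn": [0, 0, 0], "claw": 60}, {"xyz": [0, -0.1, 3], "turn": [0, 0, 0], "claw": 60}, {"xyz": [0, -0.1, 6], "turn": [0, 0, 0], "claw": 60}, {"xyz": [0, -0.1, 9], "turn": [0, 0, 0], "claw": 60}, {"xyz": [0, -0.1, 10.8], "turn": [0, 0, 0], "claw": 60}, {"xyz": [0, -0.1, 10.8], "turn": [0, 0, 0], "claw": 60}, {"xyz": [0, -0.1, 10.8], "turn": [0, 0, 0], "claw": 255}, {"xyz": [0, -0.1, 10.8], "turn": [0, 0, 0], "claw": 255}, {"xyz": [0, -0.1, 10.8], "turn": [0, 0, 0], "claw": 255}, {"xyz": [0, -0.1, 10.8], "turn": [0, 0, 0], "claw": 255}, {"xyz": [0, -0.1, 10.8], "turn": [0, 0, 0], "claw": 255}, {"xyz": [0, -0.1, 10.8], "turn": [0, 0, 0], "claw": 255}, {"xyz": [0, -0.1, 10.8], "turn": [0, 0, 0], "claw": 255}, {"xyz": [0, -0.1, 10.8], "turn": [0, 0, 0], "claw": 255}, {"xyz": [0, -0.1, 8], "turn": [0, 0, 0], "claw": 255}, {"xyz": [0, -0.1, 4], "turn": [0, 0, 0], "claw": 255}, {"xyz": [0, -0.1, 0], "turn": [0, 0, 0], "claw": 255}, {"xyz": [0, -0.1, -2], "turn": [0, 0, 0], "claw": 255}, {"xyz": [0, -0.1, -2], "turn": [0, 0, 0], "claw": 255}]'

```text
clock: 18.2
eef_pos: [0.4391, -0.1614, 0.337]
tool_rot: [2.69, 1.601, 0.013]
force: [1.1, -0.2, -1.6]
gripper_width: 0.0439
```

```bash
python3 - <<'E'
from h import *
o=pose();print(o[0],o[2]["gripper_width"],o[2]["force"])
for z in (.33,.2085): print(rel(box(0,-.055,z),down(A0)))
E
```

```text
[ 0.43909005 -0.1613872   0.33703694] 0.043910878769647325 [ 1.1125738  -0.23643339 -1.61054597]
(array([39.94,  1.08,  0.77]), array([  0.82,   0.1 , -24.87]))
(array([39.93,  0.91, 12.92]), array([  0.82,   0.1 , -24.87]))
```

```bash
python3 - <<'E'
from h import *
for z in (.33,.2085): print(rel(box(-.018,-.055,z),down(A0)))
E
```

```text
(array([38.31,  1.84,  0.78]), array([  0.82,   0.1 , -24.87]))
(array([38.29,  1.66, 12.93]), array([  0.82,   0.1 , -24.87]))
```

Call:
send_rows --series '[{"xyz": [38.1, 1.2, 0.8], "turn": [0.8, 0.1, -24.9], "claw": 255}, {"xyz": [38.1, 1.2, 0.8], "turn": [0.8, 0.1, -24.9], "claw": 255}, {"xyz": [38.1, 1.2, 0.8], "turn": [0.8, 0.1, -24.9], "claw": 255}, {"xyz": [38.1, 1.2, 0.8], "turn": [0.8, 0.1, -24.9], "claw": 255}, {"xyz": [38.1, 1.2, 0.8], "turn": [0.8, 0.1, -24.9], "claw": 255}, {"xyz": [38.1, 1.2, 0.8], "turn": [0.8, 0.1, -24.9], "claw": 255}, {"xyz": [38.1, 1.2, 0.8], "turn": [0.8, 0.1, -24.9], "claw": 255}, {"xyz": [38.1, 1.2, 0.8], "turn": [0.8, 0.1, -24.9], "claw": 255}, {"xyz": [38.1, 1.2, 0.8], "turn": [0.8, 0.1, -24.9], "claw": 255}, {"xyz": [38.1, 1.2, 0.8], "turn": [0.8, 0.1, -24.9], "claw": 255}, {"xyz": [38.1, 1.2, 0.8], "turn": [0.8, 0.1, -24.9], "claw": 255}, {"xyz": [38.1, 1.2, 0.8], "turn": [0.8, 0.1, -24.9], "claw": 255}, {"xyz": [38.1, 1.2, 0.8], "turn": [0.8, 0.1, -24.9], "claw": 255}]'

```text
clock: 19.28
eef_pos: [0.6309, 0.1664, 0.3285]
tool_rot: [-2.291, -2.149, 0.004]
force: [0.3, -0.7, -0.7]
gripper_width: 0.0437
```

```bash
python3 - <<'E'
from h import *
print(pose()[0],rel(box(-.018,-.055,.2085),down(A0)))
t=manip.snapshot("side");crop(t,"c6.png",160,70,360,220,4)
E
```

```text
[0.6308519  0.16643938 0.32854095] (array([ 0.08,  0.73, 12.  ]), array([-0.11,  0.08, -0.04]))
```

View pics/c6.png

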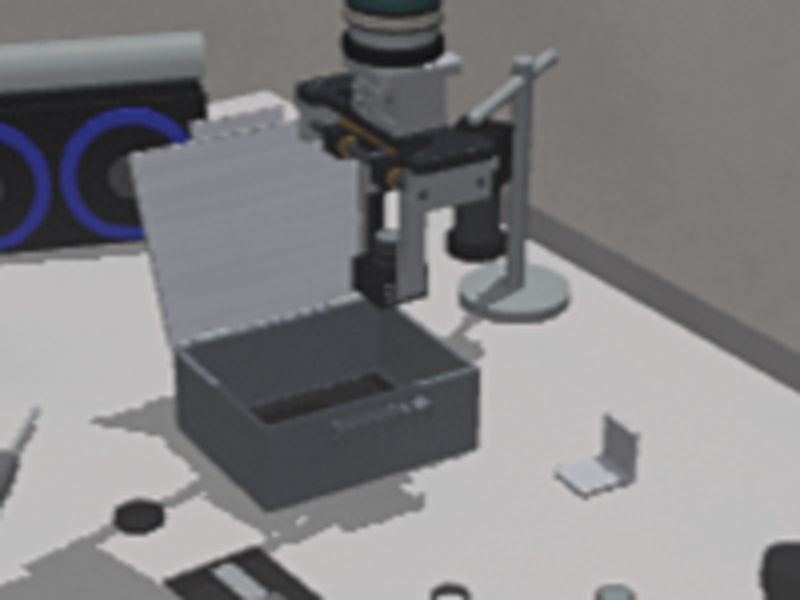

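Call:
send_rows --series '[{"xyz": [0.1, 0.7, 3], "turn": [-0.1, 0.1, 0], "claw": 255}, {"xyz": [0.1, 0.7, 6], "turn": [-0.1, 0.1, 0], "claw": 255}, {"xyz": [0.1, 0.7, 8.5], "turn": [-0.1, 0.1, 0], "claw": 255}, {"xyz": [0.1, 0.7, 10.5], "turn": [-0.1, 0.1, 0], "claw": 255}, {"xyz": [0.1, 0.7, 11.5], "turn": [-0.1, 0.1, 0], "claw": 255}, {"xyz": [0.1, 0.7, 12], "turn": [-0.1, 0.1, 0], "claw": 255}, {"xyz": [0.1, 0.7, 12], "turn": [-0.1, 0.1, 0], "claw": 255}]'

```text
clock: 19.92
eef_pos: [0.6375, 0.1653, 0.21]
tool_rot: [2.293, 2.147, 0.001]
force: [0.5, 0.5, -0.9]
gripper_width: 0.0437
```

```bash
python3 - <<'E'
from h import *
o=pose();print(o[0],o[2]["gripper_width"],o[2]["force"])
E
```

```text
[0.63746616 0.16533007 0.21000663] 0.04368619749108386 [ 0.53171817  0.53948463 -0.85088448]
```

Call:
send_rows --series '[{"xyz": [0, 0, 0.2], "turn": [0, 0, 0], "claw": 255}, {"xyz": [0, 0, 0.2], "turn": [0, 0, 0], "claw": 255}, {"xyz": [0, 0, 0.2], "turn": [0, 0, 0], "claw": 90}, {"xyz": [0, 0, 0.2], "turn": [0, 0, 0], "claw": 90}, {"xyz": [0, 0, 0.2], "turn": [0, 0, 0], "claw": 90}, {"xyz": [0, 0, 0.2], "turn": [0, 0, 0], "claw": 90}, {"xyz": [0, 0, 0.2], "turn": [0, 0, 0], "claw": 90}, {"xyz": [0, 0, -2], "turn": [0, 0, 0], "claw": 90}, {"xyz": [0, 0, -6], "turn": [0, 0, 0], "claw": 90}, {"xyz": [0, 0, -10], "turn": [0, 0, 0], "claw": 90}, {"xyz": [-6, 0, -12], "turn": [0, 0, 0], "claw": 60}, {"xyz": [-10, 0, -12], "turn": [0, 0, 0], "claw": 60}, {"xyz": [-14, 0, -12], "turn": [0, 0, 0], "claw": 60}, {"xyz": [-18, 0, -12], "turn": [0, 0, 0], "claw": 60}, {"xyz": [-22, 0, -12], "turn": [0, 0, 0], "claw": 60}, {"xyz": [-22, 0, -12], "turn": [0, 0, 0], "claw": 60}]'

```text
clock: 21.25
eef_pos: [0.6223, -0.0592, 0.3302]
tool_rot: [2.297, 2.14, -0.002]
force: [0.3, 0.4, 0.4]
gripper_width: 0.0721
```

```bash
python3 - <<'E'
from h import *
t=manip.snapshot("side");s=manip.snapshot("top")
cv2.imwrite("pics/d1.png",t["image"][:,:,::-1]);crop(s,"d2.png",50,110,400,280,2.28)
print(pose()[0],rel([.5815,-.1615,.30],down(np.radians(106))),rel([.4873,-.279,.30],down(np.radians(58))))
E
```

```text
[ 0.62271867 -0.05698354  0.32997454] (array([-10.72,  -3.38,   2.99]), array([ 4.000e-02, -1.000e-02, -2.003e+01])) (array([-23.1 , -11.95,   2.98]), array([ 4.000e-02, -2.000e-02,  2.797e+01]))
```

View pics/d1.png

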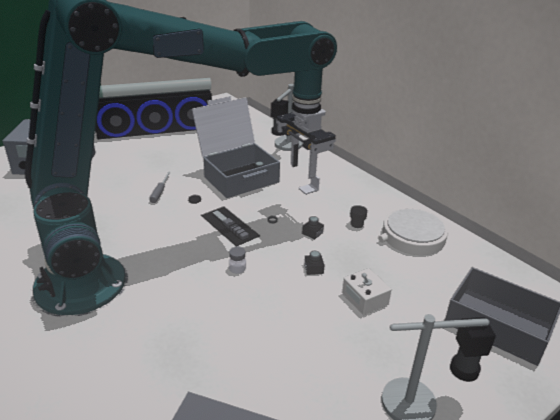

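View pics/d2.png

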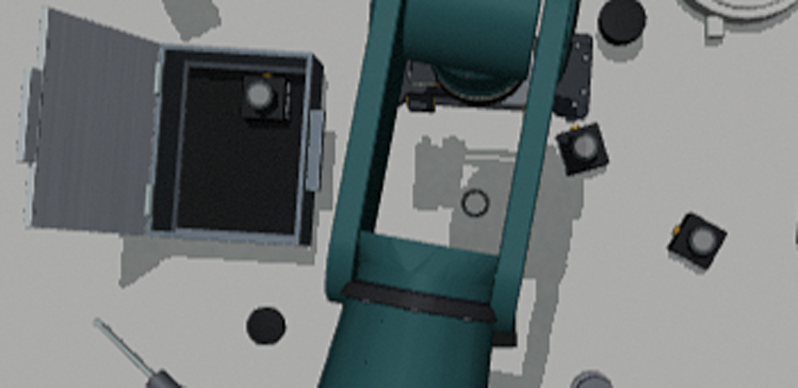

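Module C stands in the box at (260,95). A at (585,147) and B at (703,240) haven't moved. Next is A.

Call:
send_rows --series '[{"xyz": [-10.7, -3.4, 3], "turn": [0, 0, -20], "claw": 60}, {"xyz": [-10.7, -3.4, 3], "turn": [0, 0, -20], "claw": 60}, {"xyz": [-10.7, -3.4, 3], "turn": [0, 0, -20], "claw": 60}, {"xyz": [-10.7, -3.4, 3], "turn": [0, 0, -20], "claw": 60}, {"xyz": [-10.7, -3.4, 3], "turn": [0, 0, -20], "claw": 60}, {"xyz": [-10.7, -3.4, 3], "turn": [0, 0, -20], "claw": 60}]'

```text
clock: 21.85
eef_pos: [0.5819, -0.1598, 0.3]
tool_rot: [1.891, 2.509, 0.003]
force: [1.0, 0.3, -0.2]
gripper_width: 0.0719
```

```bash
python3 - <<'E'
from h import *
print(pose()[2]["gripper_width"],rel([.5818,-.1618,.203],down(np.radians(106))))
E
```

```text
0.07192147559968413 (array([-0.2 , -0.08,  9.7 ]), array([ 0.09, -0.06, -0.01]))
```

Call:
send_rows --series '[{"xyz": [-0.2, -0.1, 2], "turn": [0, 0, 0], "claw": 60}, {"xyz": [-0.2, -0.1, 5], "turn": [0, 0, 0], "claw": 60}, {"xyz": [-0.2, -0.1, 8], "turn": [0, 0, 0], "claw": 60}, {"xyz": [-0.2, -0.1, 9.7], "turn": [0, 0, 0], "claw": 60}, {"xyz": [-0.2, -0.1, 9.7], "turn": [0, 0, 0], "claw": 60}, {"xyz": [-0.2, -0.1, 9.7], "turn": [0, 0, 0], "claw": 255}, {"xyz": [-0.2, -0.1, 9.7], "turn": [0, 0, 0], "claw": 255}, {"xyz": [-0.2, -0.1, 9.7], "turn": [0, 0, 0], "claw": 255}, {"xyz": [-0.2, -0.1, 9.7], "turn": [0, 0, 0], "claw": 255}, {"xyz": [-0.2, -0.1, 9.7], "turn": [0, 0, 0], "claw": 255}, {"xyz": [-0.2, -0.1, 9.7], "turn": [0, 0, 0], "claw": 255}, {"xyz": [-0.2, -0.1, 9.7], "turn": [0, 0, 0], "claw": 255}, {"xyz": [-0.2, -0.1, 9.7], "turn": [0, 0, 0], "claw": 255}, {"xyz": [-0.2, -0.1, 9.7], "turn": [0, 0, 0], "claw": 255}, {"xyz": [-0.2, -0.1, 6], "turn": [0, 0, 0], "claw": 255}, {"xyz": [-0.2, -0.1, 2], "turn": [0, 0, 0], "claw": 255}, {"xyz": [-0.2, -0.1, -2], "turn": [0, 0, 0], "claw": 255}, {"xyz": [-0.2, -0.1, -3], "turn": [0, 0, 0], "claw": 255}, {"xyz": [-0.2, -0.1, -3], "turn": [0, 0, 0], "claw": 255}]'

```text
clock: 23.43
eef_pos: [0.5821, -0.1627, 0.3348]
tool_rot: [1.886, 2.501, 0.006]
force: [-0.1, -0.8, -1.1]
gripper_width: 0.0439
```

```bash
python3 - <<'E'
from h import *
o=pose();print(o[0],o[2]["gripper_width"])
for z in (.33,.2085): print(rel(box(-.018,0,z),down(A0)))
E
```

```text
[ 0.58207297 -0.16268727  0.33482017] 0.04385025781347984
(array([31.96,  9.25,  0.4 ]), array([ 0.53,  0.21, 19.57]))
(array([32.03,  9.14, 12.55]), array([ 0.53,  0.21, 19.57]))
```

Call:
send_rows --series '[{"xyz": [32, 9.2, 0.4], "turn": [0.5, 0.2, 19.6], "claw": 255}, {"xyz": [32, 9.2, 0.4], "turn": [0.5, 0.2, 19.6], "claw": 255}, {"xyz": [32, 9.2, 0.4], "turn": [0.5, 0.2, 19.6], "claw": 255}, {"xyz": [32, 9.2, 0.4], "turn": [0.5, 0.2, 19.6], "claw": 255}, {"xyz": [32, 9.2, 0.4], "turn": [0.5, 0.2, 19.6], "claw": 255}, {"xyz": [32, 9.2, 0.4], "turn": [0.5, 0.2, 19.6], "claw": 255}, {"xyz": [32, 9.2, 0.4], "turn": [0.5, 0.2, 19.6], "claw": 255}, {"xyz": [32, 9.2, 0.4], "turn": [0.5, 0.2, 19.6], "claw": 255}, {"xyz": [32, 9.2, 0.4], "turn": [0.5, 0.2, 19.6], "claw": 255}, {"xyz": [32, 9.2, 0.4], "turn": [0.5, 0.2, 19.6], "claw": 255}, {"xyz": [32, 9.2, 0.4], "turn": [0.5, 0.2, 19.6], "claw": 255}]'

```text
clock: 24.35
eef_pos: [0.5822, 0.17, 0.3271]
tool_rot: [-2.289, -2.15, 0.007]
force: [-0.2, -0.6, -1.7]
gripper_width: 0.0435
```

```bash
python3 - <<'E'
from h import *
print(pose()[0],rel(box(-.018,0,.2085),down(A0)))
E
```

```text
[0.58217404 0.1699845  0.32707539] (array([ 0.04,  0.13, 11.86]), array([-0.22,  0.14,  0.  ]))
```

Call:
send_rows --series '[{"xyz": [0, 0.1, 3], "turn": [-0.2, 0.1, 0], "claw": 255}, {"xyz": [0, 0.1, 6], "turn": [-0.2, 0.1, 0], "claw": 255}, {"xyz": [0, 0.1, 8.5], "turn": [-0.2, 0.1, 0], "claw": 255}, {"xyz": [0, 0.1, 10.5], "turn": [-0.2, 0.1, 0], "claw": 255}, {"xyz": [0, 0.1, 11.5], "turn": [-0.2, 0.1, 0], "claw": 255}, {"xyz": [0, 0.1, 11.9], "turn": [-0.2, 0.1, 0], "claw": 255}, {"xyz": [0, 0.1, 11.9], "turn": [-0.2, 0.1, 0], "claw": 255}, {"xyz": [0, 0.1, 11.9], "turn": [-0.2, 0.1, 0], "claw": 90}, {"xyz": [0, 0.1, 11.9], "turn": [-0.2, 0.1, 0], "claw": 90}, {"xyz": [0, 0.1, 11.9], "turn": [-0.2, 0.1, 0], "claw": 90}, {"xyz": [0, 0.1, 11.9], "turn": [-0.2, 0.1, 0], "claw": 90}, {"xyz": [0, 0.1, 11.9], "turn": [-0.2, 0.1, 0], "claw": 90}, {"xyz": [0, 0.1, 9], "turn": [0, 0, 0], "claw": 90}, {"xyz": [0, 0.1, 5], "turn": [0, 0, 0], "claw": 90}, {"xyz": [0, 0.1, 1], "turn": [0, 0, 0], "claw": 90}, {"xyz": [-4, 0.1, 0], "turn": [0, 0, 0], "claw": 60}, {"xyz": [-8, 0.1, 0], "turn": [0, 0, 0], "claw": 60}, {"xyz": [-12, 0, 0], "turn": [0, 0, 0], "claw": 60}, {"xyz": [-16, 0, 0], "turn": [0, 0, 0], "claw": 60}, {"xyz": [-20, 0, 0], "turn": [0, 0, 0], "claw": 60}]'

```text
clock: 26.02
eef_pos: [0.5692, -0.0311, 0.328]
tool_rot: [-2.289, -2.151, 0.006]
force: [1.8, -0.2, 0.4]
gripper_width: 0.0719
```

```bash
python3 - <<'E'
from h import *
t=manip.snapshot("side");s=manip.snapshot("top")
cv2.imwrite("pics/d3.png",t["image"][:,:,::-1]);crop(s,"d4.png",50,110,400,280,2.28)
print(pose()[0],rel([.4873,-.279,.30],down(np.radians(59))))
E
```

```text
[ 0.56919746 -0.03464137  0.32777758] (array([-24.93,  -6.46,   2.93]), array([-0.12,  0.33, 27.  ]))
```

View pics/d3.png

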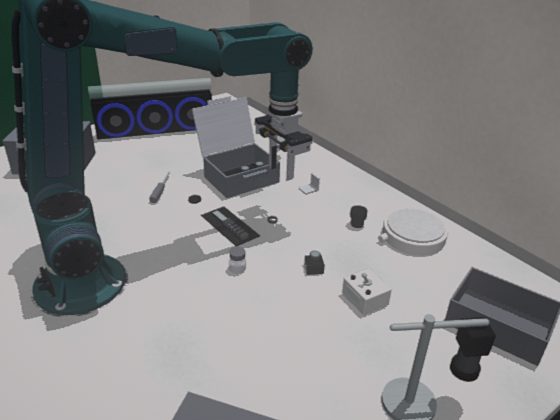

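View pics/d4.png

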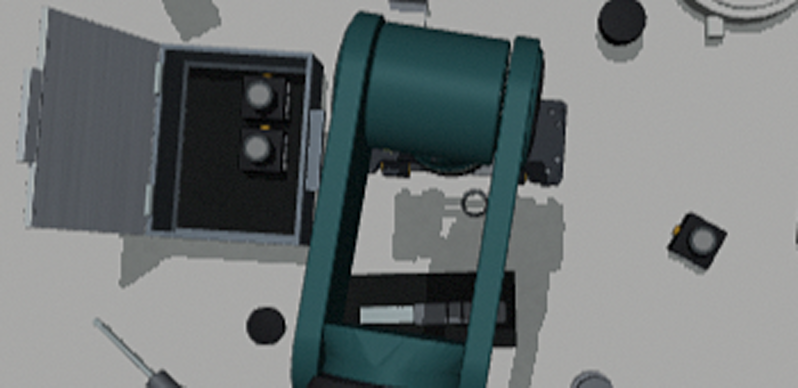

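Both modules stand in the box at (260,95) and (257,150). B is still at (703,240). Next is B.

Call:
send_rows --series '[{"xyz": [-24.9, -6.5, 2.9], "turn": [0, 0.3, 27], "claw": 60}, {"xyz": [-24.9, -6.5, 2.9], "turn": [0, 0.3, 27], "claw": 60}, {"xyz": [-24.9, -6.5, 2.9], "turn": [0, 0.3, 27], "claw": 60}, {"xyz": [-24.9, -6.5, 2.9], "turn": [0, 0.3, 27], "claw": 60}, {"xyz": [-24.9, -6.5, 2.9], "turn": [0, 0.3, 27], "claw": 60}, {"xyz": [-24.9, -6.5, 2.9], "turn": [0, 0.3, 27], "claw": 60}, {"xyz": [-24.9, -6.5, 2.9], "turn": [0, 0.3, 27], "claw": 60}, {"xyz": [-24.9, -6.5, 2.9], "turn": [0, 0.3, 27], "claw": 60}, {"xyz": [-24.9, -6.5, 2.9], "turn": [0, 0.3, 27], "claw": 60}, {"xyz": [-24.9, -6.5, 2.9], "turn": [0, 0.3, 27], "claw": 60}]'

```text
clock: 26.95
eef_pos: [0.4876, -0.2773, 0.3004]
tool_rot: [-2.732, -1.548, 0.001]
force: [0.4, -0.1, -0.4]
gripper_width: 0.0717
```

```bash
python3 - <<'E'
from h import *
t=manip.snapshot("side")
print(onz(t,(313.5+1.2,254),.048)); crop(t,"d5.png",240,190,360,290,5)
print(pose()[0],rel([.4875,-.2792,.203],down(np.radians(59))))
E
```

```text
[ 0.48714544 -0.28081784  0.048     ]
[ 0.48767006 -0.27706762  0.30053171] (array([-0.19,  0.11,  9.75]), array([-0.09,  0.02,  0.12]))
```

View pics/d5.png

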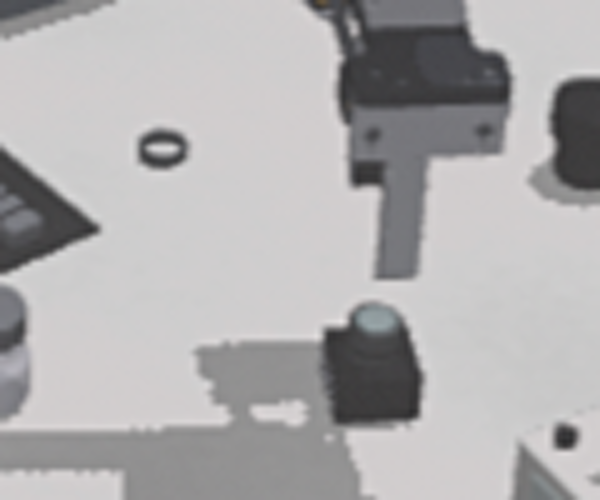

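Module B's lens, at (377,318) in the crop, is where expected.

Call:
send_rows --series '[{"xyz": [-0.2, 0.1, 2], "turn": [0, 0, 0], "claw": 60}, {"xyz": [-0.2, 0.1, 5], "turn": [0, 0, 0], "claw": 60}, {"xyz": [-0.2, 0.1, 8], "turn": [0, 0, 0], "claw": 60}, {"xyz": [-0.2, 0.1, 9.7], "turn": [0, 0, 0], "claw": 60}, {"xyz": [-0.2, 0.1, 9.7], "turn": [0, 0, 0], "claw": 60}, {"xyz": [-0.2, 0.1, 9.7], "turn": [0, 0, 0], "claw": 255}, {"xyz": [-0.2, 0.1, 9.7], "turn": [0, 0, 0], "claw": 255}, {"xyz": [-0.2, 0.1, 9.7], "turn": [0, 0, 0], "claw": 255}, {"xyz": [-0.2, 0.1, 9.7], "turn": [0, 0, 0], "claw": 255}, {"xyz": [-0.2, 0.1, 9.7], "turn": [0, 0, 0], "claw": 255}, {"xyz": [-0.2, 0.1, 9.7], "turn": [0, 0, 0], "claw": 255}, {"xyz": [-0.2, 0.1, 9.7], "turn": [0, 0, 0], "claw": 255}, {"xyz": [-0.2, 0.1, 9.7], "turn": [0, 0, 0], "claw": 255}, {"xyz": [-0.2, 0.1, 9.7], "turn": [0, 0, 0], "claw": 255}, {"xyz": [-0.2, 0.1, 6], "turn": [0, 0, 0], "claw": 255}, {"xyz": [-0.2, 0.1, 2], "turn": [0, 0, 0], "claw": 255}, {"xyz": [-0.2, 0.1, -2], "turn": [0, 0, 0], "claw": 255}, {"xyz": [-0.2, 0.1, -3], "turn": [0, 0, 0], "claw": 255}, {"xyz": [-0.2, 0.1, -3], "turn": [0, 0, 0], "claw": 255}]'

```text
clock: 28.58
eef_pos: [0.488, -0.2801, 0.3345]
tool_rot: [2.727, 1.546, 0.002]
force: [1.0, -0.6, -0.1]
gripper_width: 0.0435
```

```bash
python3 - <<'E'
from h import *
o=pose();print(o[0],o[2]["gripper_width"])
for z in (.33,.2085): print(rel(box(-.018,.055,z),down(A0)))
E
```

```text
[ 0.48801574 -0.28010591  0.33452739] 0.04350226040992639
(array([ 40.98, -19.85,   0.25]), array([  0.34,   0.2 , -27.3 ]))
(array([ 41.01, -19.93,  12.4 ]), array([  0.34,   0.2 , -27.3 ]))
```

Call:
send_rows --series '[{"xyz": [41, -19.9, 0.3], "turn": [0.3, 0.2, -27.3], "claw": 255}, {"xyz": [41, -19.9, 0.3], "turn": [0.3, 0.2, -27.3], "claw": 255}, {"xyz": [41, -19.9, 0.3], "turn": [0.3, 0.2, -27.3], "claw": 255}, {"xyz": [41, -19.9, 0.3], "turn": [0.3, 0.2, -27.3], "claw": 255}, {"xyz": [41, -19.9, 0.3], "turn": [0.3, 0.2, -27.3], "claw": 255}, {"xyz": [41, -19.9, 0.3], "turn": [0.3, 0.2, -27.3], "claw": 255}, {"xyz": [41, -19.9, 0.3], "turn": [0.3, 0.2, -27.3], "claw": 255}, {"xyz": [41, -19.9, 0.3], "turn": [0.3, 0.2, -27.3], "claw": 255}, {"xyz": [41, -19.9, 0.3], "turn": [0.3, 0.2, -27.3], "claw": 255}, {"xyz": [41, -19.9, 0.3], "turn": [0.3, 0.2, -27.3], "claw": 255}, {"xyz": [41, -19.9, 0.3], "turn": [0.3, 0.2, -27.3], "claw": 255}, {"xyz": [41, -19.9, 0.3], "turn": [0.3, 0.2, -27.3], "claw": 255}, {"xyz": [41, -19.9, 0.3], "turn": [0.3, 0.2, -27.3], "claw": 255}, {"xyz": [41, -19.9, 0.3], "turn": [0.3, 0.2, -27.3], "claw": 255}]'

```text
clock: 29.75
eef_pos: [0.5274, 0.1735, 0.3264]
tool_rot: [-2.289, -2.15, 0.007]
force: [-0.3, -0.3, -1.1]
gripper_width: 0.0438
```

```bash
python3 - <<'E'
from h import *
print(pose()[0],rel(box(-.018,.055,.2085),down(A0)))
E
```

```text
[0.52738978 0.17348408 0.32641387] (array([ 0.04,  0.13, 11.79]), array([-0.23,  0.16,  0.02]))
```

Call:
send_rows --series '[{"xyz": [0, 0.1, 3], "turn": [-0.2, 0.1, 0], "claw": 255}, {"xyz": [0, 0.1, 6], "turn": [-0.2, 0.1, 0], "claw": 255}, {"xyz": [0, 0.1, 8.5], "turn": [-0.2, 0.1, 0], "claw": 255}, {"xyz": [0, 0.1, 10.5], "turn": [-0.2, 0.1, 0], "claw": 255}, {"xyz": [0, 0.1, 11.4], "turn": [-0.2, 0.1, 0], "claw": 255}, {"xyz": [0, 0.1, 11.8], "turn": [-0.2, 0.1, 0], "claw": 255}, {"xyz": [0, 0.1, 11.8], "turn": [-0.2, 0.1, 0], "claw": 255}, {"xyz": [0, 0.1, 11.8], "turn": [-0.2, 0.1, 0], "claw": 90}, {"xyz": [0, 0.1, 11.8], "turn": [-0.2, 0.1, 0], "claw": 90}, {"xyz": [0, 0.1, 11.8], "turn": [-0.2, 0.1, 0], "claw": 90}, {"xyz": [0, 0.1, 11.8], "turn": [-0.2, 0.1, 0], "claw": 90}, {"xyz": [0, 0.1, 11.8], "turn": [-0.2, 0.1, 0], "claw": 90}, {"xyz": [0, 0.1, 9], "turn": [0, 0, 0], "claw": 90}, {"xyz": [0, 0.1, 5], "turn": [0, 0, 0], "claw": 90}, {"xyz": [0, 0.1, 1], "turn": [0, 0, 0], "claw": 90}, {"xyz": [0, 0.1, -3], "turn": [0, 0, 0], "claw": 255}, {"xyz": [0, 0.1, -7], "turn": [0, 0, 0], "claw": 255}, {"xyz": [-4, 0, -11], "turn": [0, 0, 0], "claw": 255}, {"xyz": [-8, 0, -13], "turn": [0, 0, 0], "claw": 255}, {"xyz": [-12, 0, -13], "turn": [0, 0, 0], "claw": 255}]'

```text
clock: 31.42
eef_pos: [0.521, 0.0679, 0.4599]
tool_rot: [2.282, 2.152, 0.004]
force: [1.1, -0.1, 0.6]
gripper_width: 0.0307
```

```bash
python3 - <<'E'
from h import *
t=manip.snapshot("side");s=manip.snapshot("top")
cv2.imwrite("pics/e1.png",t["image"][:,:,::-1]);crop(s,"e2.png",30,100,290,280,3)
print(pose()[0])
E
```

```text
[0.5211829  0.0636162  0.45769003]
```

View pics/e1.png

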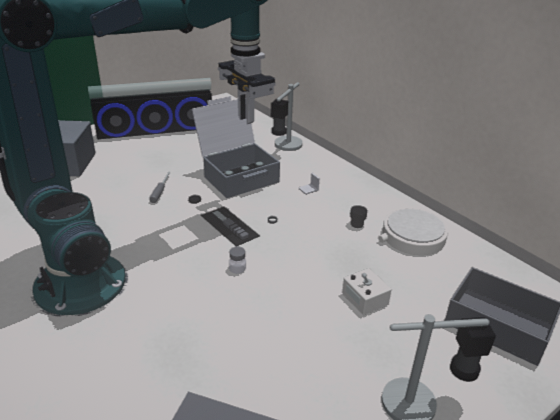

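View pics/e2.png

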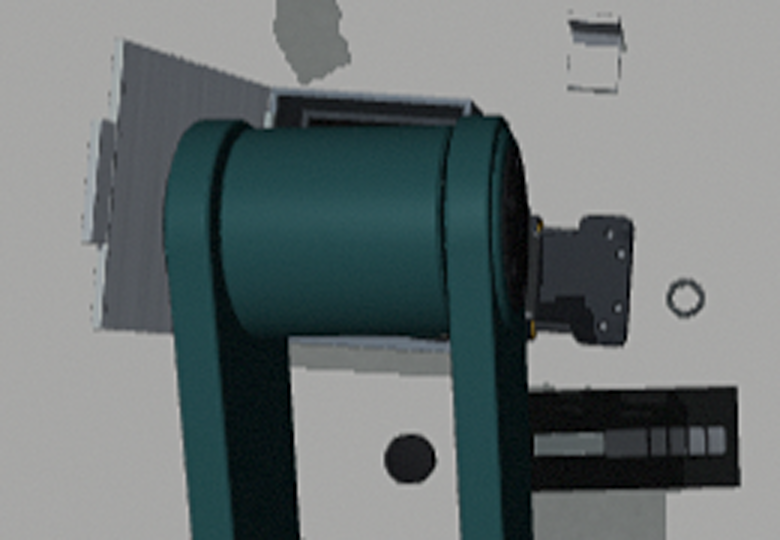

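The side view shows three lenses inside the box at (231,174), (243,170), (258,165). I'll measure the cover's free edge next, then close it.

```bash
python3 - <<'E'
from h import *
s=manip.snapshot("top");t=manip.snapshot("side")
print(tri(s,(30+93/3,100+182/3),t,(222,98.5)))
for x,y in ((90,120),(85,240)):
    print(onz(s,(30+x/3,100+y/3),.225))
crop(t,"e3.png",180,80,300,200,5)
for z in (.457,.372): print(rel([.593,.41,z],down(A0)))
E
```

```text
(array([0.59740052, 0.31975619, 0.22487786]), np.float64(0.012483204689170394))
[0.63236677 0.32600205 0.225     ]
[0.55515373 0.32808434 0.225     ]
(array([34.7 ,  4.94, -0.32]), array([-0.19,  0.12, -0.11]))
(array([34.72,  4.96,  8.18]), array([-0.19,  0.12, -0.11]))
```

View pics/e3.png

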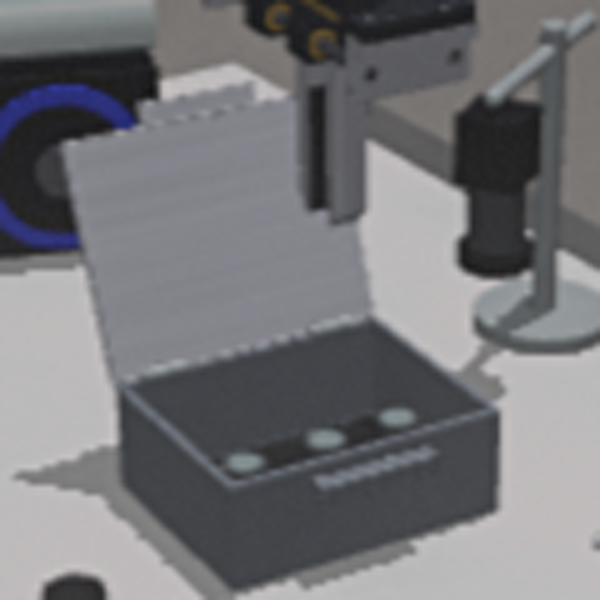

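```bash
python3 - <<'E'
from h import *
s=manip.snapshot("top");t=manip.snapshot("side")
for p in ((213,131),(97,137)): print("speaker base",onz(t,p,0))
for p in ((0,125),(3,150)):print("top",onz(s,p,.0),onz(s,p,.15))
for p in ((0,330),(25,350)):print("top",onz(s,p,.0),onz(s,p,.15))
E
```

```text
speaker base [0.69740619 0.54343433 0.        ]
speaker base [0.32659827 0.73365555 0.        ]
top [0.7101261  0.56562948 0.        ] [0.67820974 0.48306457 0.15      ]
top [0.64983399 0.5572451  0.        ] [0.6257672  0.47577176 0.15      ]
top [0.22529123 0.55566198 0.        ] [0.25649666 0.47439476 0.15      ]
top [0.1785978  0.49637615 0.        ] [0.21588235 0.42282749 0.15      ]
```

The speaker bar's near face is at y ≥ 0.54 there, so sweeping from y = 0.39 is clear.

Call:
send_rows --series '[{"xyz": [4, 2, -1], "turn": [0, 0, 0], "claw": 255}, {"xyz": [8, 4, -1], "turn": [0, 0, 0], "claw": 255}, {"xyz": [12, 5, -1], "turn": [0, 0, 0], "claw": 255}, {"xyz": [16, 5, -1], "turn": [0, 0, 0], "claw": 255}, {"xyz": [20, 5, -1], "turn": [0, 0, 0], "claw": 255}, {"xyz": [24, 5, -1], "turn": [0, 0, 0], "claw": 255}, {"xyz": [28, 5, -1], "turn": [0, 0, 0], "claw": 255}, {"xyz": [31, 5, -1], "turn": [0, 0, 0], "claw": 255}, {"xyz": [32.7, 5, -1], "turn": [0, 0, 0], "claw": 255}, {"xyz": [32.7, 5, 0], "turn": [0, 0, 0], "claw": 255}, {"xyz": [32.7, 5, 3], "turn": [0, 0, 0], "claw": 255}, {"xyz": [32.7, 5, 6], "turn": [0, 0, 0], "claw": 255}, {"xyz": [32.7, 5, 8.2], "turn": [0, 0, 0], "claw": 255}, {"xyz": [32.7, 5, 8.2], "turn": [0, 0, 0], "claw": 255}]'

```text
clock: 32.88
eef_pos: [0.5897, 0.3912, 0.3613]
tool_rot: [-2.284, -2.149, 0.031]
force: [0.2, -0.4, -1.1]
gripper_width: 0.0005
```

```bash
python3 - <<'E'
from h import *
t=manip.snapshot("side");o=pose();print(o[0],o[2]["force"])
crop(t,"e4.png",150,50,310,170,5)
H=np.array([.589,.2637])
for y,z in ((.155,.372),(.14,.30),(.14,.2795)):
    print(y,rel([.589+(y-.2637)*.063,y,z],down(A0)))
E
```

```text
[0.5900831  0.39126491 0.3650033 ] [-0.48028934  0.8027385  -0.43136922]
0.155 (array([-23.64,   0.65,  -0.52]), array([-0.8 ,  0.45,  0.09]))
0.14 (array([-25.08,   0.75,   6.69]), array([-0.8 ,  0.45,  0.09]))
0.14 (array([-25.07,   0.77,   8.74]), array([-0.8 ,  0.45,  0.09]))
```

View pics/e4.png

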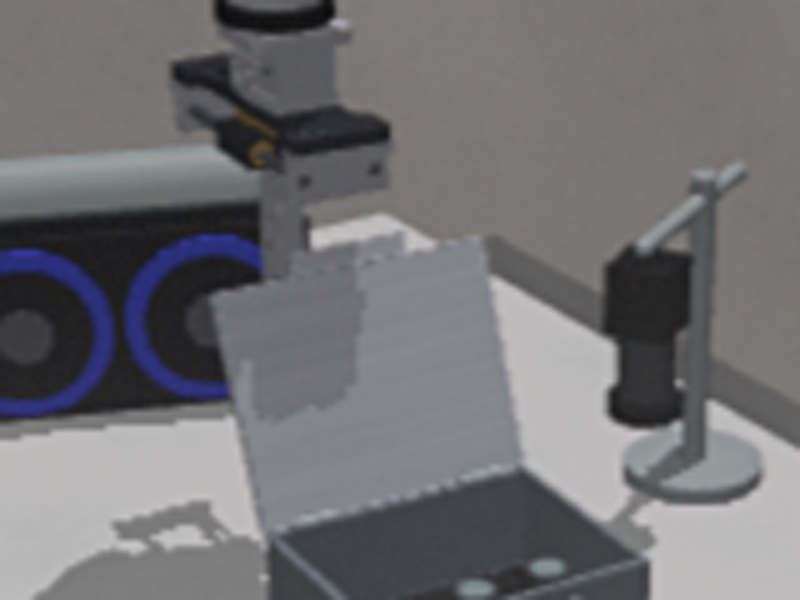

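The fingers are behind the cover, at (285,240) in the crop. I'll sweep it toward the front.

Call:
send_rows --series '[{"xyz": [-1.5, 0.1, -0.3], "turn": [-0.8, 0.4, 0], "claw": 255}, {"xyz": [-3, 0.2, -0.5], "turn": [-0.8, 0.4, 0], "claw": 255}, {"xyz": [-4.5, 0.2, -0.5], "turn": [-0.8, 0.4, 0], "claw": 255}, {"xyz": [-6, 0.3, -0.5], "turn": [-0.8, 0.4, 0], "claw": 255}, {"xyz": [-7.5, 0.3, -0.5], "turn": [-0.8, 0.4, 0], "claw": 255}, {"xyz": [-9, 0.4, -0.5], "turn": [-0.8, 0.4, 0], "claw": 255}, {"xyz": [-10.5, 0.4, -0.5], "turn": [-0.8, 0.4, 0], "claw": 255}, {"xyz": [-12, 0.5, -0.5], "turn": [-0.8, 0.4, 0], "claw": 255}, {"xyz": [-13.5, 0.5, -0.5], "turn": [-0.8, 0.4, 0], "claw": 255}, {"xyz": [-15, 0.6, -0.5], "turn": [-0.8, 0.4, 0], "claw": 255}, {"xyz": [-16.5, 0.6, -0.5], "turn": [-0.8, 0.4, 0], "claw": 255}, {"xyz": [-18, 0.6, -0.5], "turn": [-0.8, 0.4, 0], "claw": 255}, {"xyz": [-19.5, 0.7, -0.5], "turn": [-0.8, 0.4, 0], "claw": 255}, {"xyz": [-21, 0.7, -0.5], "turn": [-0.8, 0.4, 0], "claw": 255}, {"xyz": [-22.5, 0.7, -0.5], "turn": [-0.8, 0.4, 0], "claw": 255}, {"xyz": [-23.6, 0.7, -0.5], "turn": [-0.8, 0.4, 0], "claw": 255}]'

```text
clock: 34.27
eef_pos: [0.5826, 0.1533, 0.3719]
tool_rot: [2.289, 2.15, -0.002]
force: [0.1, -0.1, -0.0]
gripper_width: 0.0005
```

```bash
python3 - <<'E'
from h import *
t=manip.snapshot("side");o=pose();print(o[0],o[2]["force"])
crop(t,"e5.png",150,50,310,210,5)
for y,z in ((.14,.30),(.14,.279)):
    print(y,rel([.589+(y-.2637)*.063,y,z],down(A0)))
E
```

```text
[0.58271393 0.15192981 0.37202395] [ 0.29147505 -0.88669624 -0.15605041]
0.14 (array([-1.18, -0.08,  7.21]), array([ 0.01,  0.19, -0.07]))
0.14 (array([-1.17, -0.08,  9.31]), array([ 0.01,  0.19, -0.07]))
```

View pics/e5.png

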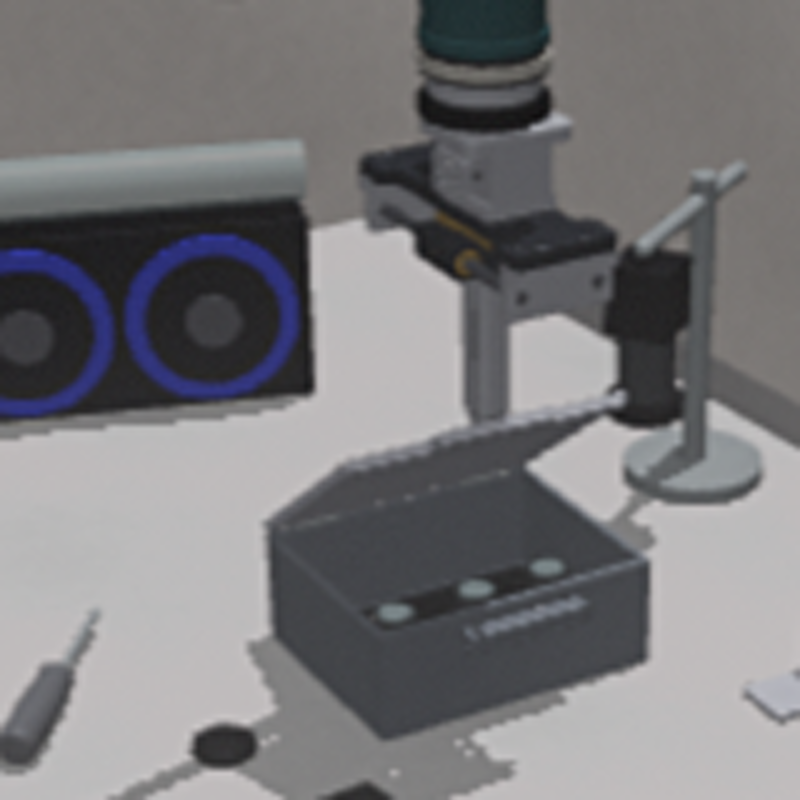

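The cover is at about 0.6 rad. Next I press it down.

Call:
send_rows --series '[{"xyz": [0, 0, 1], "turn": [0, 0.1, 0], "claw": 255}, {"xyz": [-0.2, 0, 2], "turn": [0, 0.1, 0], "claw": 255}, {"xyz": [-0.4, 0, 3], "turn": [0, 0.1, 0], "claw": 255}, {"xyz": [-0.6, 0, 4], "turn": [0, 0.1, 0], "claw": 255}, {"xyz": [-0.8, 0, 5], "turn": [0, 0.1, 0], "claw": 255}, {"xyz": [-1, 0, 6], "turn": [0, 0.1, 0], "claw": 255}, {"xyz": [-1.2, 0, 7], "turn": [0, 0.1, 0], "claw": 255}, {"xyz": [-1.2, 0, 7.8], "turn": [0, 0.1, 0], "claw": 255}, {"xyz": [-1.2, 0, 8.4], "turn": [0, 0.1, 0], "claw": 255}, {"xyz": [-1.2, 0, 8.9], "turn": [0, 0.1, 0], "claw": 255}, {"xyz": [-1.2, 0, 9.2], "turn": [0, 0.1, 0], "claw": 255}, {"xyz": [-1.2, 0, 9.3], "turn": [0, 0.1, 0], "claw": 255}, {"xyz": [-1.2, 0, 9.3], "turn": [0, 0.1, 0], "claw": 255}]'

```text
clock: 35.4
eef_pos: [0.582, 0.1398, 0.2795]
tool_rot: [2.29, 2.148, -0.0]
force: [0.2, -0.9, 0.4]
gripper_width: 0.0004
```

```bash
python3 - <<'E'
from h import *
t=manip.snapshot("side");o=pose();print(o[0],o[2]["force"])
crop(t,"e6.png",150,50,310,210,5)
E
```

```text
[0.5820363  0.13982638 0.2795156 ] [-0.78588163  0.3844303   1.37234088]
```

View pics/e6.png

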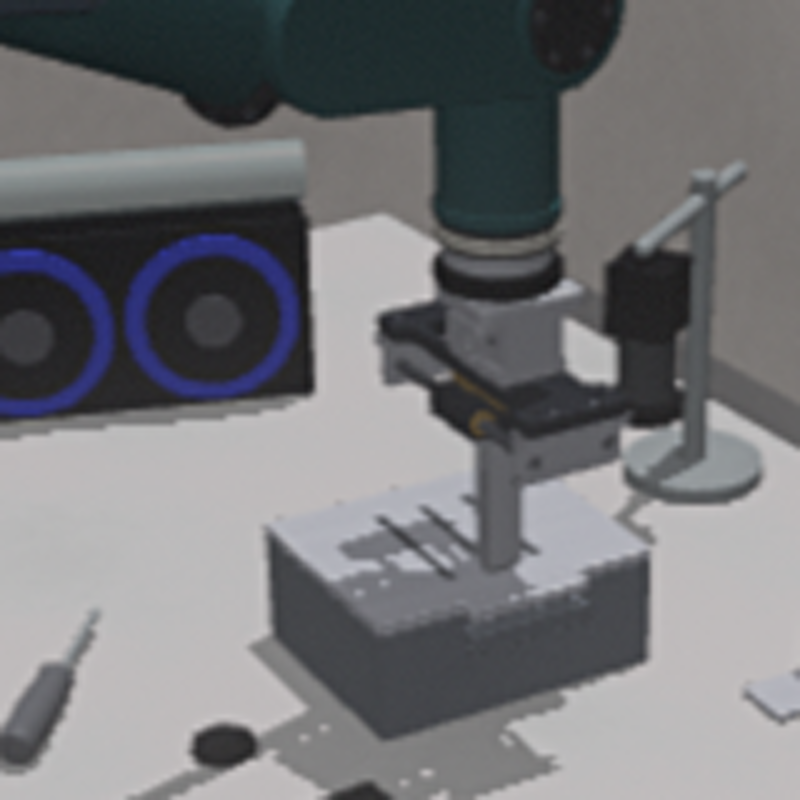

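It looks shut. I'll press a little further to make sure.

Call:
send_rows --series '[{"xyz": [0, 0, 0.1], "turn": [0, 0, 0], "claw": 255}, {"xyz": [0, 0, 0.2], "turn": [0, 0, 0], "claw": 255}, {"xyz": [0, 0, 0.2], "turn": [0, 0, 0], "claw": 255}]'

```text
clock: 35.7
eef_pos: [0.5819, 0.1399, 0.2794]
tool_rot: [2.289, 2.148, 0.001]
force: [-4.1, -1.9, 7.3]
gripper_width: 0.0003
```

```bash
python3 - <<'E'
from h import *
a=np.radians(-8.3);u=np.array([np.cos(a),np.sin(a),0]);c=np.array([.5144,-.4296,0])
p=c-.045*u;p[2]=.37;print(rel(p,down(a)))
E
```

```text
(array([-56.91,  -7.58,  -9.01]), array([ 1.400e-01, -4.000e-02,  9.465e+01]))
```

Call:
send_rows --series '[{"xyz": [0, 0, -4], "turn": [0, 0, 0], "claw": 255}, {"xyz": [0, 0, -8], "turn": [0, 0, 0], "claw": 255}, {"xyz": [-56.9, -7.6, -9], "turn": [0, 0, 94.6], "claw": 255}, {"xyz": [-56.9, -7.6, -9], "turn": [0, 0, 94.6], "claw": 255}, {"xyz": [-56.9, -7.6, -9], "turn": [0, 0, 94.6], "claw": 255}, {"xyz": [-56.9, -7.6, -9], "turn": [0, 0, 94.6], "claw": 255}, {"xyz": [-56.9, -7.6, -9], "turn": [0, 0, 94.6], "claw": 255}, {"xyz": [-56.9, -7.6, -9], "turn": [0, 0, 94.6], "claw": 255}, {"xyz": [-56.9, -7.6, -9], "turn": [0, 0, 94.6], "claw": 255}, {"xyz": [-56.9, -7.6, -9], "turn": [0, 0, 94.6], "claw": 255}, {"xyz": [-56.9, -7.6, -9], "turn": [0, 0, 94.6], "claw": 255}, {"xyz": [-56.9, -7.6, -9], "turn": [0, 0, 94.6], "claw": 255}, {"xyz": [-56.9, -7.6, -9], "turn": [0, 0, 94.6], "claw": 255}, {"xyz": [-56.9, -7.6, -9], "turn": [0, 0, 94.6], "claw": 255}, {"xyz": [-56.9, -7.6, -9], "turn": [0, 0, 94.6], "claw": 255}, {"xyz": [-56.9, -7.6, -9], "turn": [0, 0, 94.6], "claw": 255}, {"xyz": [-56.9, -7.6, -9], "turn": [0, 0, 94.6], "claw": 255}, {"xyz": [-56.9, -7.6, -9], "turn": [0, 0, 94.6], "claw": 255}, {"xyz": [-56.9, -7.6, -9], "turn": [0, 0, 94.6], "claw": 255}, {"xyz": [-56.9, -7.6, -9], "turn": [0, 0, 94.6], "claw": 255}]'

```text
clock: 37.37
eef_pos: [0.4702, -0.4218, 0.3699]
tool_rot: [3.133, -0.223, 0.004]
force: [-0.4, 0.4, 0.6]
gripper_width: 0.0009
```

```bash
python3 - <<'E'
from h import *
a=np.radians(-8.3);u=np.array([np.cos(a),np.sin(a),0]);c=np.array([.5144,-.4296,0])
print(pose()[0])
for d,z in ((.045,.3),(.045,.266),(.008,.266)):
  p=c-d*u;p[2]=z;print(rel(p,down(a)))
t=manip.snapshot("side");s=manip.snapshot("top")
crop(t,"f1.png",190,120,430,300,3.2);crop(s,"f2.png",80,110,300,280,3.5)
E
```

```text
[ 0.47020774 -0.42183184  0.36992212]
(array([-0.03,  0.13,  6.99]), array([ 0.02, -0.13,  0.15]))
(array([-0.04,  0.13, 10.39]), array([ 0.02, -0.13,  0.15]))
(array([ 3.66,  0.14, 10.4 ]), array([ 0.02, -0.13,  0.15]))
```

View pics/f1.png

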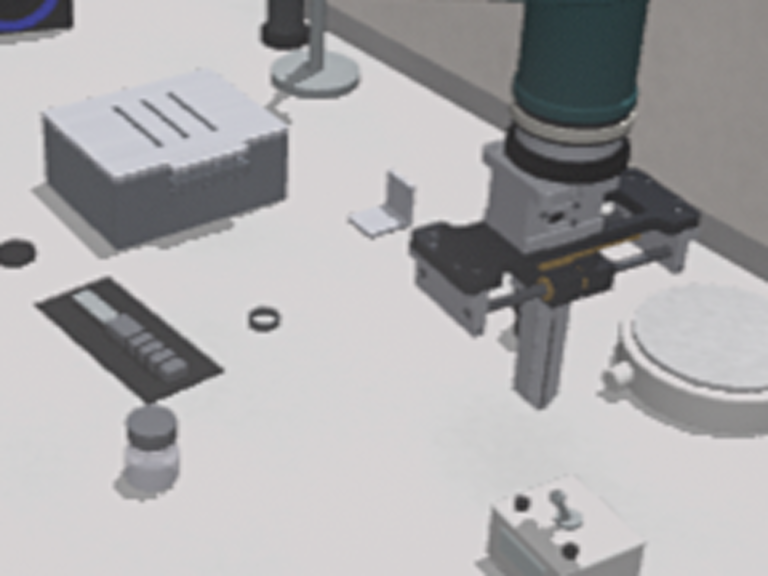

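View pics/f2.png

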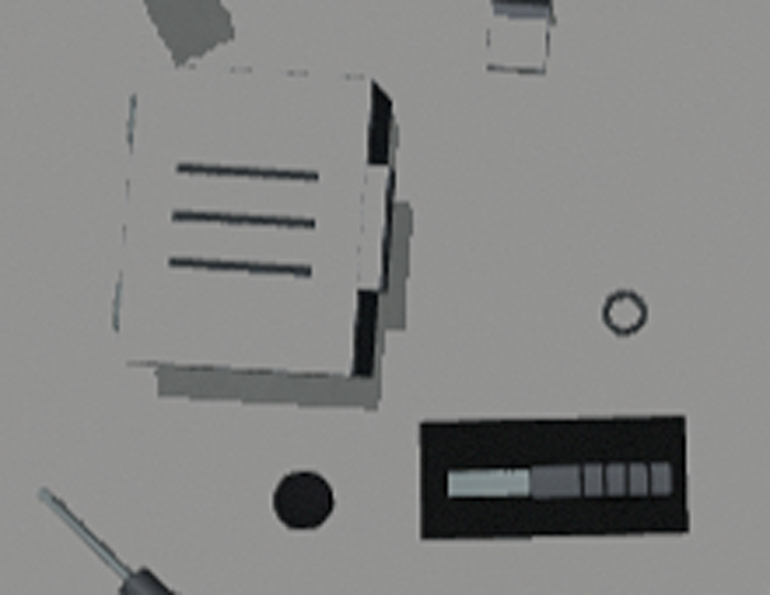

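The cover is shut, its outline identical to the start. The tool lies on its mat and the toggle is still off. I'll flip it on.

Call:
send_rows --series '[{"xyz": [0, 0.1, 3], "turn": [0, 0, 0], "claw": 255}, {"xyz": [0, 0.1, 6], "turn": [0, 0, 0], "claw": 255}, {"xyz": [0, 0.1, 9], "turn": [0, 0, 0], "claw": 255}, {"xyz": [0, 0.1, 10.4], "turn": [0, 0, 0], "claw": 255}, {"xyz": [0, 0.1, 10.4], "turn": [0, 0, 0], "claw": 255}, {"xyz": [0.6, 0.1, 10.4], "turn": [0, 0, 0], "claw": 255}, {"xyz": [1.2, 0.1, 10.4], "turn": [0, 0, 0], "claw": 255}, {"xyz": [1.8, 0.1, 10.4], "turn": [0, 0, 0], "claw": 255}, {"xyz": [2.4, 0.1, 10.4], "turn": [0, 0, 0], "claw": 255}, {"xyz": [3.0, 0.1, 10.4], "turn": [0, 0, 0], "claw": 255}, {"xyz": [3.7, 0.1, 10.4], "turn": [0, 0, 0], "claw": 255}, {"xyz": [3.7, 0.1, 10.4], "turn": [0, 0, 0], "claw": 255}, {"xyz": [1.0, 0.1, 10.4], "turn": [0, 0, 0], "claw": 255}, {"xyz": [-1, 0.1, 8], "turn": [0, 0, 0], "claw": 255}, {"xyz": [-4, 0, 4], "turn": [0, 0, 0], "claw": 255}, {"xyz": [-7, -3, 0], "turn": [0, 0, 0], "claw": 255}, {"xyz": [-10, -6, -3], "turn": [0, 0, 0], "claw": 255}, {"xyz": [-12, -10, -5], "turn": [0, 0, 0], "claw": 255}, {"xyz": [-12, -14, -5], "turn": [0, 0, 0], "claw": 255}, {"xyz": [-12, -14, -5], "turn": [0, 0, 0], "claw": 255}]'

```text
clock: 39.13
eef_pos: [0.3701, -0.2642, 0.4222]
tool_rot: [3.131, -0.224, 0.009]
force: [0.5, -1.1, 0.1]
gripper_width: 0.0002
```

```bash
python3 - <<'E'
from h import *
print(pose()[0])
t=manip.snapshot("side");s=manip.snapshot("top")
cv2.imwrite("pics/g1.png",t["image"][:,:,::-1]);crop(t,"g3.png",330,240,410,320,6);crop(s,"g2.png",80,80,460,280,2.1)
E
```

```text
[ 0.37010111 -0.26420184  0.42224181]
```

View pics/g1.png

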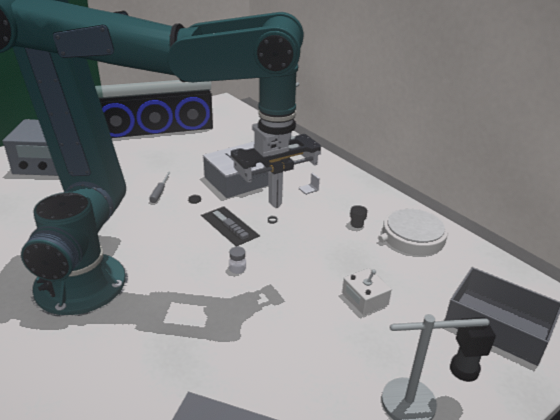

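View pics/g3.png

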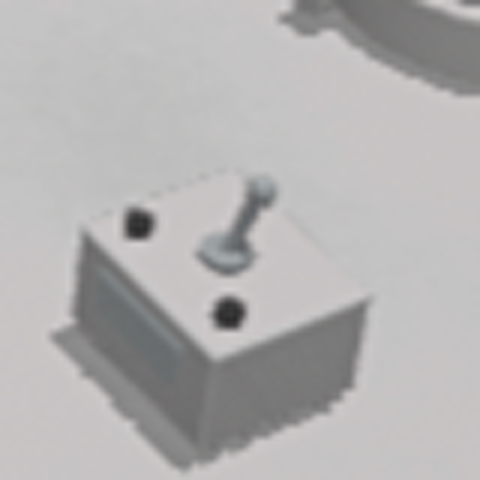

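View pics/g2.png

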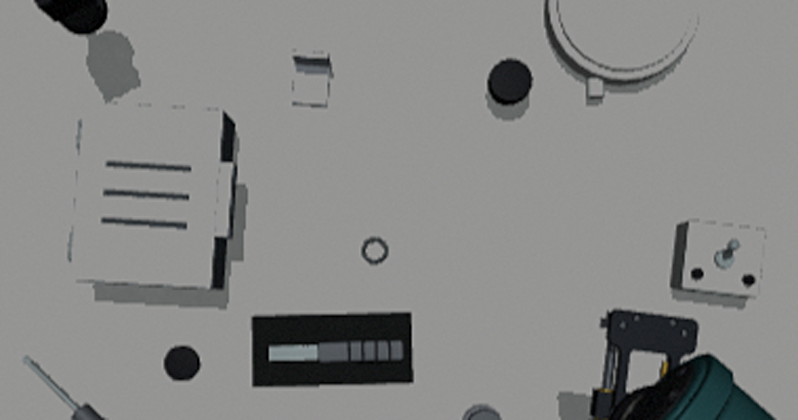

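The toggle is on: its ball at (262,190) leans away from the robot. The cover is shut, the tool is on its mat, the bystanders are in place and no modules remain on the table. I'll hand in.

```bash
python3 -c "
from cell import manip
print(manip.finish_job())"
```

```text
the job is handed in; nothing more can be done
None
```

The job is done and handed in at about 39 s of robot time; `finish_job` gives no verdict.

I flipped the toggle off and levered the cover up with the pry blade in the slot, then pushed it on to about 1.95 rad. The tool went back on its mat. I stood the three modules in a row in the box, swept the cover over and pressed it shut, then flipped the toggle back on. I saw three modules in both views and no fourth.

**Last checks:**
- **Modules:** the side view just before closing showed all three lenses level inside the box. I did not measure each module's height in there.
- **Cover:** its outline from above matched the start, and it took about 7 N of pressing without yielding further.
- **Toggle:** the bat leans away from the robot, which is ON.
- **Pry tool and bystanders:** the tool lies flat on the mat, and the bystanders look unmoved by eye.
- **Arm:** it is clear of everything.

**What went wrong on the way:**
- **First grasp:** I lifted before the fingers had closed. The module was not touched, and the second try worked.
- **Pry tool in the grip:** the blade tip sat 2–3 mm low before I put it down. It settled flat on release.

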